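# Get the whetstone out from behind the seasonings

### The job

Set up to sharpen the knife: first lift the steel shaker, the pepper mill and the mustard pot off the little wooden shelf and stand all three in the empty steel tray. Then take the whetstone that lay behind them and lay it flat in its holder, between the two jaws and centred, and only after that put the three back on the shelf, each on the very spot where it stood. Keep the three upright, set things down rather than dropping them, and leave the knife, the timer and the bowl alone.

Things in the scene. Friction and masses are not known exactly. Their poses are not given: they have to be found in the camera images.
- shaker: Stainless steel seasoning shaker: round can 58 mm in diameter with a domed perforated cap (61 mm in diameter, 88 to 98 mm up), 111 mm tall, 0.2 kg. Stands upright in a row of three on the front part of the wooden shelf. Origin: centre of its underside; z up. Yaw does not matter. Grip 60 to 95 mm above its underside.
- mill: Turned dark wooden pepper mill, 54 mm in diameter at the foot, 36 mm at the waist (55 mm up), 50 mm at the cylindrical head (from 84 to 110 mm up), a small steel knob on top; 128 mm tall in all, 0.2 kg. Stands upright in the same row. Origin: centre of its underside; z up. Grip round the head.
- pot: White ceramic mustard pot with its lid on (one piece), 64 mm in diameter up to 74 mm (lid rim 67 mm in diameter, 74 to 79 mm up), ball knob on the lid; 103 mm tall in all, 0.3 kg. Stands upright in the same row. Origin: centre of its underside; z up. Yaw does not matter. Grip the body 50 to 70 mm up.
- stone: Whetstone: flat two-layer block (brick-brown below, pale above), 180 mm long (its y), 55 mm wide (x), 25 mm high, 0.5 kg. Starts flat on the shelf behind the row of three (farther from the robot), about 8 to 22 mm behind them; 34 mm or more of free board behind it, then the shelf's rail. Origin: centre of its underside; z up. Grip across the width at mid-length. Either end may go either way.
- shelf: Low wooden shelf, fixed: board 200 mm deep (its x, +x away from the robot), 250 mm wide (y), top 24 mm above the counter; rail along the back, 12 mm thick, rising 35 mm above the board. Origin: on the counter under its centre. The three seasonings start in a row along y, 66 to 82 mm apart, some 48 mm to -x of its centre; which stands where changes. Those spots are where they go back.
- holder: Whetstone holder, fixed: two black jaws on a pair of rods along its y, clamp knob at the +y end; 241 mm long, 66 mm wide (x). The stone lies along y on two rubber ledges 20 mm above the counter, between upright jaws 198 mm apart and 35 mm high; open underneath but for the rods. Origin: on the counter under the centre of the stone's place: a stone well laid has its origin 20 mm above this.
- tray: Empty stainless steel tray, fixed, 180 mm (its x) by 250 mm (its y) outside, 32 mm high (rolled rim to 34 mm), walls 4 mm thick, floor 4 mm above the counter. Origin: on the counter under its centre. Here the three seasonings are parked side by side, about 80 mm apart along y.
- knife: Kitchen knife, wooden handle, 340 mm long, lying on a white cutting board at the robot's left. To be left alone.
- timer: Small white kitchen timer, 62 x 80 x 22 mm, lying on the counter beyond the work. To be left alone.
- bowl: Small steel mixing bowl, 150 mm in diameter, 60 mm high, standing on the counter beyond the work. To be left alone.
There are look-alikes about, which are no part of the job. There is more than one size of the stone; the one meant has the size given above.

How it is judged:
On the way, in this order (a step that is already met when the one before it is completed fails the run):
1. the shaker, the mill and the mustard pot all stand upright in the steel tray, let go (x of shaker in the frame of tray between -0.075 and 0.075 m and y of shaker in the frame of tray between -0.11 and 0.11 m and z of each of shaker, mill, pot in the frame of tray below 0.008 m and angle between each of shaker, mill, pot's own z axis and vertical below 0.1 rad and linear speed of each of shaker, mill, pot below 0.02 m/s and contact force between each of shaker, mill, pot and the fingers below 0.3 N and x of mill in the frame of tray between -0.075 and 0.075 m and y of mill in the frame of tray between -0.11 and 0.11 m and x of pot in the frame of tray between -0.075 and 0.075 m and y of pot in the frame of tray between -0.11 and 0.11 m), for 0.2 s.
2. the stone lies flat and square between the holder's jaws, let go, with all three still in the tray (x of stone in the frame of holder between -0.01 and 0.01 m and y of stone in the frame of holder between -0.012 and 0.012 m and z of stone in the frame of holder between 0.016 and 0.024 m and angle between stone's own z axis and vertical below 0.06 rad and angle between the y axis of stone and the y axis of holder, either way round below 0.12 rad and linear speed of stone below 0.02 m/s and contact force between stone and the fingers below 0.3 N and x of shaker in the frame of tray between -0.075 and 0.075 m and y of shaker in the frame of tray between -0.11 and 0.11 m and z of each of shaker, mill, pot in the frame of tray below 0.008 m and angle between each of shaker, mill, pot's own z axis and vertical below 0.1 rad and x of mill in the frame of tray between -0.075 and 0.075 m and y of mill in the frame of tray between -0.11 and 0.11 m and x of pot in the frame of tray between -0.075 and 0.075 m and y of pot in the frame of tray between -0.11 and 0.11 m), for 0.2 s.
At the end, for the whole second after the job is handed in: The stone lies flat in the holder on both ledges, within 10 mm of its centre line, within 12 mm of mid-length and within 7 degrees of its axis; shaker, mill and mustard pot each stand upright on the shelf within 15 mm of where that one stood at the start; all released and at rest (x of stone in the frame of holder between -0.01 and 0.01 m and y of stone in the frame of holder between -0.012 and 0.012 m and z of stone in the frame of holder between 0.016 and 0.024 m and angle between stone's own z axis and vertical below 0.06 rad and angle between the y axis of stone and the y axis of holder, either way round below 0.12 rad and linear speed of each of stone, shaker, mill, pot below 0.02 m/s and contact force between each of stone, shaker, mill, pot and the fingers below 0.3 N and distance of each of shaker, mill, pot from where it was at the start of the episode below 0.015 m and angle between each of shaker, mill, pot's own z axis and vertical below 0.1 rad); the robot touches nothing.
It fails at once if the knife, the timer or the bowl is moved more than 20 mm (distance of any of knife, timer, bowl from where it was at the start of the episode above 0.02 m).
It fails at once if the shaker, the mill or the mustard pot is tipped over 40 degrees (angle between any of shaker, mill, pot's own z axis and vertical above 0.7 rad).
It fails at once if the shaker, the mill, the mustard pot or the whetstone is dropped (falls freely by some 20 mm or more) ((linear speed of shaker above 0.6 m/s and contact force between shaker and the fingers below 0.05 N) or (linear speed of mill above 0.6 m/s and contact force between mill and the fingers below 0.05 N) or (linear speed of pot above 0.6 m/s and contact force between pot and the fingers below 0.05 N) or (linear speed of stone above 0.6 m/s and contact force between stone and the fingers below 0.05 N)).
It also fails if it takes over 144 s, if anything falls off the work surface, if the arm or the gripper's body presses on something with over 40 N, if the wrist force passes 120 N, or if a joint passes its speed limit or range.

### The arm

A 6-joint arm with a two-finger parallel gripper is mounted at the origin on the work surface. World frame = base frame: x ahead of the robot, y to its left, z up, the work surface at z = 0. Lengths are in m, angles in rad, forces in N, time in s.
With the tool pointing down it reaches from about 0.35 to 0.875 m from the base axis. Payload 15.5 kg.
Tool frame: the origin (TCP) lies midway between the tips of the shut fingers; the grasp point (between the pads) lies 19 mm behind it (arm.pinch_z is the distance from the TCP to the grasp point, in m); x points along the fingers, z is the direction in which the jaws open and shut, and the axes are right-handed (so a half turn about x gives the same grasp; the last joint's range is limited). The gripper opens to 85 mm and grips with 20 to 120 N. Pads are 22 mm wide; open, the fingers measure 114 mm over their backs; the gripper's body (76 mm by 85 mm) begins 54 mm behind the grasp point. The pads swing forward as they close: fully open they stand 13 mm farther back than shut.
Start: joints at [-1.25, 0.494, 1.345, -0, 1.302, -0.096], TCP at [0.253, -0.571, 0.231] pointing down, gripper open.
Joint ranges: [-2.91, 2.91], [-0.82, 2.16], [0.22, 2.67], [-1.22, 4.37], [0.12, 2.79], [-3.08, 3.08]. Speed limits (rad/s): [1.89, 1.89, 2.57, 3.01, 3.01, 3.01].

### API

Orientations are given as a unit quaternion [w, x, y, z].
In Python, from workcell import arm, cams, ticket gives the robot as it stands.
- The arm moves only by the shell command python3 -m creep 'ROWS'. ROWS is a JSON object of lists of equal length, an entry for each row: "angular": the turn, a rotation vector about the world's x, y, z scaled (see below), a list of three; "xyz": the shift along the world's x, y, z scaled (see below), a list of three; "fingers": the opening, from -1 (shut) to 1 (fully open), so that 0 is half open. In form: {"angular": [[rx, ry, rz], ...], "xyz": [[x, y, z], ...], "fingers": [fingers, ...]}. A call has 1 to 8 rows; each row is the pose to reach, as a shift and turn from the pose commanded when the call began; what a row does not reach only later rows make up. The controller multiplies each number of a shift by 0.2 m and each number of a turn by 0.5 rad. A row lasts 1/12 s, in which the tool goes at most 41.7 mm and 7.16 degrees, less where a joint would pass 70% of its speed; a pose out of reach is approached as far as the arm can. A call with a number of a shift or a turn outside -1 to 1 is refused whole. A call with a gripper value outside its range is refused whole. The fingers move at their own pace and stop on an object; the grip force is fixed at half the most. Time passes only in rows, so rows that repeat a pose let the fingers close. It gives the time, the measured TCP pose, the force and the opening at its end, in the units of the state.
- arm.state(): the state, without advancing time (a new reading comes with each control period).
- cams.camera(name): name is "side" or "top"; returns a dict with "color" (420x560x3 uint8, red, green, blue), "fx", "fy", "cx", "cy" (pixels), "k1" (the pictures are not rectified: a ray, as slopes to the right and down, at radius r is drawn at 1 + k1 r^2 times it, then the intrinsics apply), "eye" and "rotation" of the camera in the world. Camera axes: x right, y down, z forward; pixel columns grow to the right and rows downward; lengths in m; the calibration is good to about 2 mm. A picture is of the moment at which its call begins. There is no depth.
- ticket.hand_in(): hands the job in, once; it reports no verdict.
The state is a dict: "time": time; "qpos": joint angles; "joint_velocities": joint speeds; "effort": joint torques, N m; "tcp_pos": TCP position; "orientation": TCP orientation; "wrist_force": force on the tool from outside, world axes, zero at the start; "moment": the same for the moment, N m; "width": finger opening in m.
Only numpy, scipy, OpenCV 4.12 (cv2) and the standard library are available. Lean on these libraries where they do the work, as an engineer would, in place of code of your own. Each camera call takes 0.05 s, during which the arm holds its last target. There are 200 camera calls.

## Working session

There is one attempt and no reset: what is moved stays moved. The work goes in short steps, Python scripts to look and compute and a shell command to move; the robot and the scene stay as the last step left them, time stands still between calls to the robot, and variables do not carry over. Pictures are saved under pics/ and viewed, about 12 in all and at most 16, crops included, and the job is handed in when it is done.

```bash
mkdir -p pics; ls; python3 - <<'E'
from workcell import arm,cams
import cv2
print(arm.state(), arm.pinch_z)
for n in ("top","side"):
    c=cams.camera(n); cv2.imwrite(f"pics/{n}0.png",c["color"][:,:,::-1])
    print(n,{k:v for k,v in c.items() if k!="color"})
E
```

```text
pics
{'time': 0.0, 'qpos': array([-1.24953708e+00,  4.94170175e-01,  1.34613332e+00,  6.59202788e-07,
        1.30245263e+00, -9.55129476e-02]), 'joint_velocities': array([-0.00010661, -0.0006664 ,  0.00126978,  0.00138015,  0.00113542,
       -0.00165589]), 'effort': array([-6.48683868e-03, -8.82183695e+01, -3.83870959e+01, -6.20111477e-04,
        1.01447973e-02, -1.44266176e-05]), 'tcp_pos': array([ 0.25289323, -0.57117335,  0.23070758]), 'orientation': array([ 0.59230186,  0.38599886,  0.59294513, -0.385486  ]), 'wrist_force': array([-0.11312386,  0.67072664, -0.38539861]), 'moment': array([-0.01008563,  0.05173385, -0.00934345]), 'width': 0.0851877280655376} 0.0187
top {'fx': 457.21088158039873, 'fy': 457.21088158039873, 'cx': 280.4491303860181, 'cy': 210.85195198525508, 'k1': 0.05175410781025937, 'eye': array([0.25967936, 0.11059476, 1.28368792]), 'rotation': array([-0.06035993,  0.7083242 , -0.70091734,  0.05786532])}
side {'fx': 412.8260057312164, 'fy': 412.8260057312164, 'cx': 283.70945053090895, 'cy': 212.87642771303484, 'k1': -0.09131215160585604, 'eye': array([-0.39114115,  1.00747746,  0.77893383]), 'rotation': array([ 0.18539249, -0.32303866,  0.80467245, -0.46236121])}
```

View pics/top0.png

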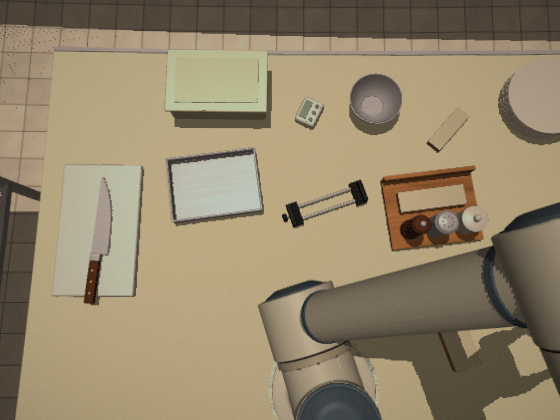

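View pics/side0.png

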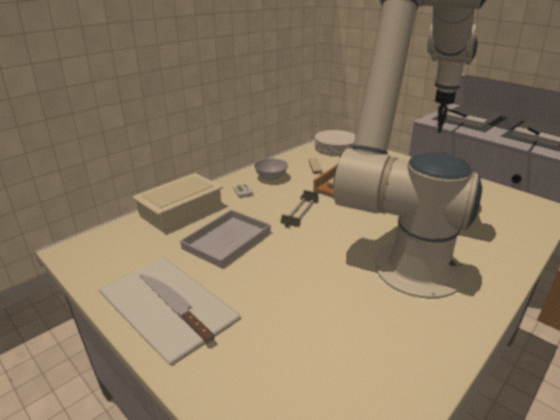

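Candidates for the stone are the block on the shelf behind the row (432,198), a smaller loose block (448,130), and a brown/pale piece near the arm (453,350). By its description the stone is the one on the shelf. The mill is the dark one at (416,225), the shaker is at (446,222) and the pot is the white one at (474,219). The tray is at (215,186) and the holder at (326,203). The green box at (216,82) and the dishes are not part of the job.

```bash
cat > h.py <<'E'
import numpy as np, cv2
from scipy.spatial.transform import Rotation as R
def rot(c):
    q=c["rotation"]; return R.from_quat([q[1],q[2],q[3],q[0]]).as_matrix()
def ray(c,uv):
    uv=np.atleast_2d(np.float64(uv))
    d=(uv-[c["cx"],c["cy"]])/[c["fx"],c["fy"]]; s=d.copy()
    for _ in range(20): s=d/(1+c["k1"]*(s**2).sum(1,keepdims=True))
    return np.c_[s,np.ones(len(s))]@rot(c).T
def cast(c,uv,z):
    r=ray(c,uv); return (c["eye"]+r*((z-c["eye"][2])/r[:,2])[:,None])[:,:2]
def proj(c,p):
    p=(np.atleast_2d(p)-c["eye"])@rot(c); s=p[:,:2]/p[:,2:]
    return s*(1+c["k1"]*(s**2).sum(1,keepdims=True))*[c["fx"],c["fy"]]+[c["cx"],c["cy"]]
E
python3 - <<'E'
from h import *
from workcell import cams
c=cams.camera("top"); im=c["color"][:,:,::-1]
print(proj(c,[[0,0,0],[.5,0,0],[.5,.3,0]]))
print("px(432,198)->",cast(c,[[432,198],[326,203],[215,186]],.04))
cv2.imwrite("pics/crop1.png",cv2.resize(im[155:260,375:500],None,fx=5.6,fy=5.6,interpolation=cv2.INTER_CUBIC))
cv2.imwrite("pics/crop2.png",cv2.resize(im[140:240,160:375],None,fx=3.7,fy=3.7,interpolation=cv2.INTER_CUBIC))
E
```

```text
[[322.38870998 388.52856402]
 [321.29339621 203.16699211]
 [216.19761493 202.10414671]]
px(432,198)-> [[ 0.50998726 -0.30079877]
 [ 0.49311206 -0.00955232]
 [ 0.53804401  0.29895603]]
```

View pics/crop1.png

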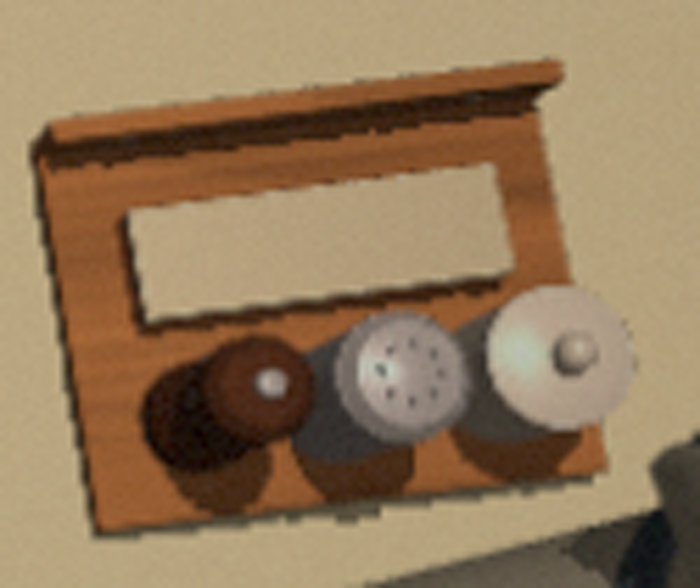

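View pics/crop2.png

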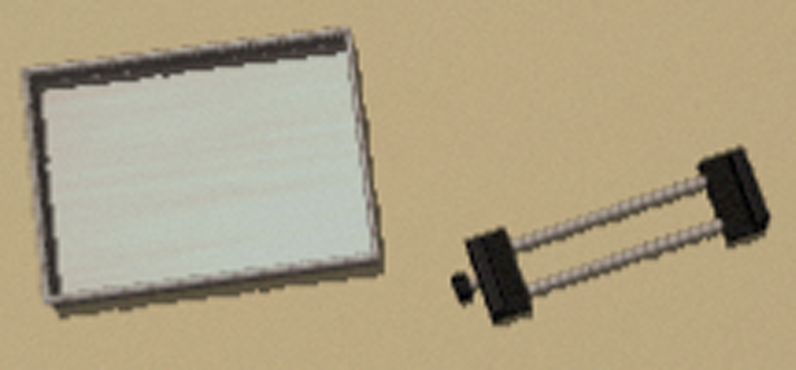

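The crop confirms the choice: the shelf block is about 367×112 crop px, an aspect ratio near 3.3, which fits 180×55. Mill head is at (260,389), shaker cap (403,378), pot lid (561,358), and the tray corners and holder jaws are clear.

```bash
python3 - <<'E'
from h import *
from workcell import cams,arm
c=cams.camera("top"); im=c["color"]
def p1(P): return (np.float64(P)+.5)/5.6-.5+[375,155]
def p2(P): return (np.float64(P)+.5)/3.7-.5+[160,140]
P=lambda q:np.round(q,4).tolist()
for n,a,z in(("mill",(260,389),.134),("shaker",(403,378),.119),("pot",(561,358),.103),):
    print(n,P(cast(c,[p1(a)],z)))
# knobs
print("knobs mill/pot",P(cast(c,p1([(272,383),(575,352)]),.148)),P(cast(c,p1([(575,352)]),.120)))
s=cast(c,p1([(128,211),(495,163),(515,272),(148,322)]),.049)
d=s[0]+s[3]-s[1]-s[2]; print("stone",P(s.mean(0)),"len",np.linalg.norm(d)/2,"wid",np.linalg.norm(s[0]+s[1]-s[2]-s[3])/2,"yaw of y",np.arctan2(-d[0],d[1]))
t=cast(c,p2([(22,72),(350,28),(382,260),(50,300)]),.034)
d=t[0]+t[3]-t[1]-t[2]; print("tray",P(t.mean(0)),np.linalg.norm(d)/2,np.linalg.norm(t[0]+t[1]-t[2]-t[3])/2,np.arctan2(-d[0],d[1]))
m=np.zeros(im.shape[:2],np.uint8); m[170:240,290:375]=(im[170:240,290:375].max(2)<60)*255
n,l,st,ce=cv2.connectedComponentsWithStats(m)
print(n,st[1:].tolist()); b=[]
for i in range(1,n):
    if st[i,4]>100:
        q=cv2.minAreaRect(np.argwhere(l==i)[:,::-1].astype(np.float32)); w=cast(c,cv2.boxPoints(q),.0175); b.append(w.mean(0)); print(q,P(w),P(b[-1]))
b=sorted(b,key=lambda v:-v[1]); d=b[0]-b[1]; print("holder",P((b[0]+b[1])/2),np.linalg.norm(d),np.arctan2(-d[0],d[1]))
st=arm.state();q=st["orientation"];M=R.from_quat([q[1],q[2],q[3],q[0]]).as_matrix();print("tool x",P(M[:,0]),"jaw",P(M[:,2]))
E
```

```text
mill [[0.4238, -0.2394]]
shaker [[0.4317, -0.3086]]
pot [[0.4442, -0.3866]]
knobs mill/pot [[0.4245, -0.2405], [0.44, -0.374]] [[0.4444, -0.3859]]
stone [0.5088, -0.2976] len 0.1799233057686954 wid 0.055130947209706904 yaw of y 0.14508368101051916
tray [0.5454, 0.3026] 0.25022919260751786 0.17992494391779468 0.141409148930194
3 [[349, 181, 19, 25, 292], [290, 202, 13, 25, 228]]
((358.23968505859375, 192.52320861816406), (22.974660873413086, 13.138632774353027), 68.96248626708984) [[0.5522, -0.0742], [0.5662, -0.109], [0.5046, -0.131], [0.4907, -0.0965]] [0.5284, -0.1027]
((294.5500183105469, 214.1500244140625), (22.76839828491211, 11.067971229553223), 71.56504821777344) [[0.4902, 0.1016], [0.5005, 0.0721], [0.4393, 0.0517], [0.4291, 0.081]] [0.4648, 0.0766]
holder [0.4966, -0.013] 0.1902693700315726 0.34130830747710617
tool x [-0.0002, 0.0007, -1.0] jaw [0.4048, -0.9144, -0.0007]
```

```bash
python3 -m creep '{"angular":[[0,0,0.3],[0,0,0.6],[0,0,0.9],[0,0,1],[0,0,1],[0,0,1]],"xyz":[[0.1,0.2,0.05],[0.2,0.4,0.1],[0.3,0.6,0.1],[0.4,0.8,0.1],[0.425,0.825,0.1],[0.425,0.825,0.1]],"fingers":[1,1,1,1,1,1]}'
python3 -m creep '{"angular":[[0,0,0.3],[0,0,0.6],[0,0,0.9],[0,0,1],[0,0,1],[0,0,1]],"xyz":[[0.1,0.2,0],[0.2,0.4,0],[0.3,0.6,0],[0.4,0.8,0],[0.43,0.83,0],[0.43,0.83,0]],"fingers":[1,1,1,1,1,1]}'
python3 -m creep '{"angular":[[0,0,0.3],[0,0,0.5],[0,0,0.6],[0,0,0.6]],"xyz":[[0,0,0],[0,0,0],[0,0,0],[0,0,0]],"fingers":[1,1,1,1]}'
python3 - <<'E'
from h import *
from workcell import cams
c=cams.camera("top"); im=c["color"][:,:,::-1]
cv2.imwrite("pics/hold.png",cv2.resize(im[175:235,275:375],None,fx=8,fy=8,interpolation=cv2.INTER_CUBIC))
E
```

```text
time: 0.7
tcp_pos: [0.3396, -0.4027, 0.2515]
orientation: [0.67, 0.226, 0.67, -0.225]
wrist_force: [0.8, -0.3, 0.8]
width: 0.0853
time: 1.2
tcp_pos: [0.4255, -0.2375, 0.2513]
orientation: [0.705, 0.053, 0.705, -0.053]
wrist_force: [-0.4, -0.0, -0.1]
width: 0.0853
time: 1.53
tcp_pos: [0.4238, -0.2411, 0.2512]
orientation: [0.705, -0.052, 0.705, 0.052]
wrist_force: [-0.4, -0.0, 0.3]
width: 0.0855
```

View pics/hold.png

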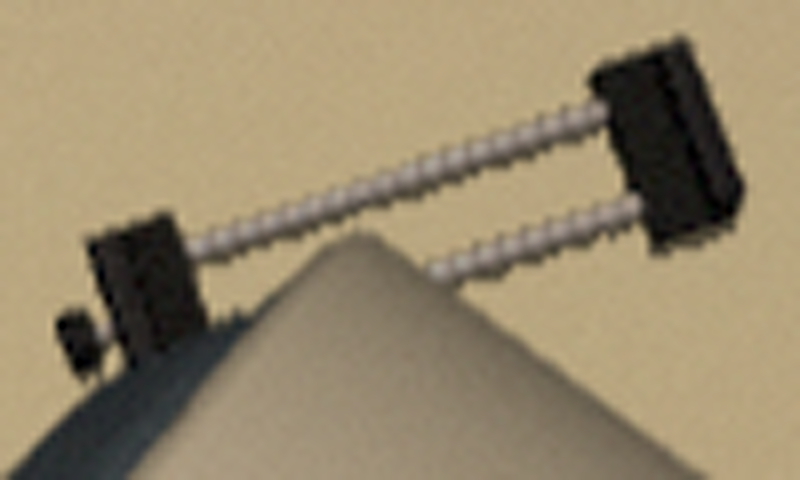

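```bash
python3 - <<'E'
from h import *
from workcell import cams
c=cams.camera("top")
p=lambda P:(np.float64(P)+.5)/8-.5+[275,175]
w=cast(c,p([(88,240),(688,38),(742,188)]),.035)
d=w[0]-w[1];L=np.linalg.norm(d);a=np.arctan2(-d[0],d[1]);ux=np.array([np.cos(a),np.sin(a)])
print(w,"L",L,"yaw",a,"width",np.linalg.norm(w[1]-w[2]),"centre",(w[0]+w[1])/2-.033*ux)
# upright inner top edges (z .035), mid-jaw
e=cast(c,p([(125,229),(662,50)]),.035);print("inner gap",np.linalg.norm(e[0]-e[1]),e.mean(0)-.033*ux)
# rods at z~.012: ends near ledges
r=cast(c,p([(190,250),(605,112),(440,270),(640,208)]),.012);print("rods dirs",[np.arctan2(-(r[i]-r[i+1])[0],(r[i]-r[i+1])[1]) for i in(0,2)],"x in holder",((r-((w[0]+w[1])/2-.033*ux))@ux))
E
```

```text
[[ 0.48850074  0.102151  ]
 [ 0.56238136 -0.10687025]
 [ 0.50913667 -0.12460143]] L 0.22169399824428002 yaw 0.3397537896473651 width 0.056119447445071205 centre [ 0.49432744 -0.01335704]
inner gap 0.1982169904842479 [ 0.49414365 -0.01519972]
rods dirs [np.float64(0.3355218587257839), np.float64(0.31403397141570805)] x in holder [ 0.0218687   0.02120989 -0.01341783 -0.01532918]
```

```bash
python3 -m creep '{"angular":[[0,0,0],[0,0,0],[0,0,0],[0,0,0],[0,0,0],[0,0,0],[0,0,0]],"xyz":[[0,0,-0.15],[0,0,-0.3],[0,0,-0.45],[0,0,-0.6],[0,0,-0.7],[0,0,-0.77],[0,0,-0.77]],"fingers":[1,1,1,1,1,1,1]}'
python3 -m creep '{"angular":[[0,0,0],[0,0,0],[0,0,0],[0,0,0],[0,0,0],[0,0,0],[0,0,0],[0,0,0]],"xyz":[[0,0,0],[0,0,0],[0,0,0],[0,0,0],[0,0,0],[0,0,0],[0,0,0],[0,0,0]],"fingers":[-1,-1,-1,-1,-1,-1,-1,-1]}'
```

```text
time: 2.22
tcp_pos: [0.4228, -0.24, 0.0949]
orientation: [0.704, -0.05, 0.706, 0.052]
wrist_force: [-0.5, 0.8, -0.2]
width: 0.0854
time: 2.88
tcp_pos: [0.4247, -0.241, 0.0987]
orientation: [0.706, -0.052, 0.705, 0.051]
wrist_force: [-1.6, -0.0, 8.8]
width: 0.0487
```

```bash
Z='"angular":[[0,0,0],[0,0,0],[0,0,0],[0,0,0],[0,0,0],[0,0,0],[0,0,0],[0,0,0]],"fingers":[-1,-1,-1,-1,-1,-1,-1,-1]'
python3 -m creep '{"angular":[[0,0,0],[0,0,0],[0,0,0],[0,0,0],[0,0,0],[0,0,0],[0,0,0],[0,0,0]],"xyz":[[0,0,0.05],[0,0,0.15],[0,0,0.28],[0,0,0.42],[0,0,0.56],[0,0,0.68],[0.05,0.06,0.75],[0.1,0.12,0.75]],"fingers":[-1,-1,-1,-1,-1,-1,-1,-1]}'
python3 -m creep '{"angular":[[0,0,0],[0,0,0],[0,0,0],[0,0,0],[0,0,0],[0,0,0],[0,0,0],[0,0,0]],"xyz":[[0.01,0.08,0],[0.03,0.2,0],[0.05,0.34,0],[0.07,0.48,0],[0.1,0.62,0],[0.12,0.76,0],[0.13,0.9,0],[0.15,1,0]],"fingers":[-1,-1,-1,-1,-1,-1,-1,-1]}'
python3 -m creep '{"angular":[[0,0,0],[0,0,0],[0,0,0],[0,0,0],[0,0,0],[0,0,0],[0,0,0],[0,0,0]],"xyz":[[0.02,0.12,0],[0.04,0.25,0],[0.06,0.38,0],[0.08,0.51,0],[0.1,0.64,0],[0.12,0.76,0],[0.13,0.88,0],[0.15,1,0]],"fingers":[-1,-1,-1,-1,-1,-1,-1,-1]}'
python3 -m creep '{"angular":[[0,0,0],[0,0,0],[0,0,0],[0,0,0],[0,0,0],[0,0,0],[0,0,0],[0,0,0]],"xyz":[[0.02,0.12,0],[0.04,0.25,0],[0.06,0.4,0],[0.08,0.56,0],[0.1,0.72,0],[0.12,0.86,0],[0.14,0.96,0],[0.15,1,0]],"fingers":[-1,-1,-1,-1,-1,-1,-1,-1]}'
python3 -m creep '{"angular":[[0,0,0],[0,0,0]],"xyz":[[0,0,0],[0,0,0]],"fingers":[-1,-1]}'
python3 - <<'E'
from h import *
from workcell import cams
c=cams.camera("top"); im=c["color"][:,:,::-1]
s=cams.camera("side")["color"][:,:,::-1]
cv2.imwrite("pics/a.png",np.hstack([im[40:260,140:500],s[100:320,80:440]]))
E
```

```text
time: 3.55
tcp_pos: [0.4453, -0.2174, 0.2514]
orientation: [0.707, -0.052, 0.703, 0.05]
wrist_force: [0.5, -0.9, -1.5]
width: 0.0485
time: 4.22
tcp_pos: [0.4736, -0.0144, 0.2481]
orientation: [0.706, -0.052, 0.705, 0.052]
wrist_force: [0.7, 0.7, -1.0]
width: 0.0479
time: 4.88
tcp_pos: [0.5038, 0.1848, 0.2482]
orientation: [0.706, -0.051, 0.705, 0.052]
wrist_force: [0.4, -0.9, -1.2]
width: 0.0487
time: 5.55
tcp_pos: [0.5339, 0.3862, 0.248]
orientation: [0.706, -0.052, 0.705, 0.052]
wrist_force: [-0.1, -0.8, -2.6]
width: 0.0484
time: 5.72
tcp_pos: [0.5338, 0.383, 0.2475]
orientation: [0.705, -0.052, 0.705, 0.052]
wrist_force: [-0.4, 0.1, -2.4]
width: 0.0484
```

View pics/a.png

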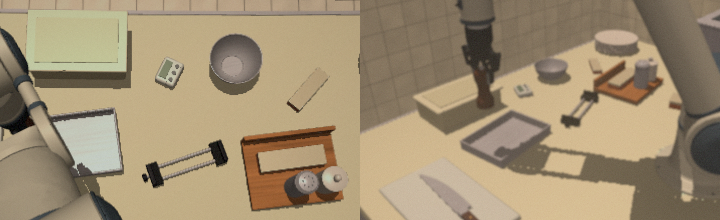

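```bash

python3 -m creep '{"angular":[[0,0,0],[0,0,0],[0,0,0],[0,0,0],[0,0,0],[0,0,0],[0,0,0],[0,0,0]],"xyz":[[0,0,-0.08],[0,0,-0.2],[0,0,-0.35],[0,0,-0.5],[0,0,-0.63],[0,0,-0.74],[0,0,-0.8],[0,0,-0.81]],"fingers":[-1,-1,-1,-1,-1,-1,-1,-1]}'
python3 -m creep '{"angular":[[0,0,0],[0,0,0],[0,0,0],[0,0,0],[0,0,0]],"xyz":[[0,0,-0.01],[0,0,-0.02],[0,0,-0.03],[0,0,-0.035],[0,0,-0.035]],"fingers":[-1,-1,-1,-1,-1]}'
```

```text
time: 6.48
tcp_pos: [0.5331, 0.382, 0.0834]
orientation: [0.704, -0.052, 0.706, 0.051]
wrist_force: [-1.4, 0.1, -2.2]
width: 0.0484
time: 6.9
tcp_pos: [0.5342, 0.3836, 0.0788]
orientation: [0.705, -0.051, 0.705, 0.052]
wrist_force: [-0.4, 0.2, -1.6]
width: 0.0488
```

```bash

python3 -m creep '{"angular":[[0,0,0],[0,0,0],[0,0,0]],"xyz":[[0,0,-0.004],[0,0,-0.008],[0,0,-0.008]],"fingers":[-1,-1,-1]}'
python3 -m creep '{"angular":[[0,0,0],[0,0,0],[0,0,0],[0,0,0],[0,0,0],[0,0,0]],"xyz":[[0,0,0],[0,0,0],[0,0,0],[0,0,0],[0,0,0],[0,0,0]],"fingers":[0.2,0.6,1,1,1,1]}'
python3 -m creep '{"angular":[[0,0,0],[0,0,0],[0,0,0],[0,0,0],[0,0,0],[0,0,0],[0,0,0],[0,0,0]],"xyz":[[0,0,0.05],[0,0,0.15],[0,0,0.3],[0,0,0.45],[0,0,0.6],[0,0,0.75],[0,0,0.85],[0,0,0.85]],"fingers":[1,1,1,1,1,1,1,1]}'
```

```text
time: 7.15
tcp_pos: [0.5345, 0.384, 0.0786]
orientation: [0.706, -0.051, 0.705, 0.052]
wrist_force: [-3.6, -1.4, 19.4]
width: 0.0485
time: 7.65
tcp_pos: [0.534, 0.3835, 0.0766]
orientation: [0.705, -0.052, 0.705, 0.052]
wrist_force: [0.1, -0.2, -0.4]
width: 0.0852
time: 8.32
tcp_pos: [0.5356, 0.3845, 0.2525]
orientation: [0.708, -0.05, 0.703, 0.053]
wrist_force: [0.2, 0.7, 0.4]
width: 0.0856
```

```bash

python3 -m creep '{"angular":[[0,0,0],[0,0,0],[0,0,0],[0,0,0],[0,0,0],[0,0,0]],"xyz":[[-0.02,-0.1,0],[-0.04,-0.25,0],[-0.06,-0.4,0],[-0.08,-0.56,0],[-0.1,-0.71,0],[-0.128,-0.865,0]],"fingers":[1,1,1,1,1,1]}'
python3 -m creep '{"angular":[[0,0,0],[0,0,0],[0,0,0],[0,0,0],[0,0,0],[0,0,0]],"xyz":[[-0.02,-0.15,0],[-0.04,-0.3,0],[-0.06,-0.45,0],[-0.08,-0.6,0],[-0.1,-0.73,0],[-0.128,-0.865,0]],"fingers":[1,1,1,1,1,1]}'
python3 -m creep '{"angular":[[0,0,0],[0,0,0],[0,0,0],[0,0,0],[0,0,0],[0,0,0]],"xyz":[[-0.02,-0.15,0],[-0.04,-0.3,0],[-0.06,-0.45,0],[-0.08,-0.6,0],[-0.1,-0.73,0],[-0.128,-0.865,0]],"fingers":[1,1,1,1,1,1]}'
python3 -m creep '{"angular":[[0,0,0],[0,0,0],[0,0,0],[0,0,0],[0,0,0],[0,0,0],[0,0,0],[0,0,0]],"xyz":[[-0.02,-0.15,0],[-0.04,-0.3,0],[-0.06,-0.45,0],[-0.08,-0.6,0],[-0.1,-0.75,0],[-0.128,-0.865,0],[-0.128,-0.865,0],[-0.128,-0.865,0]],"fingers":[1,1,1,1,1,1,1,1]}'
```

```text
time: 8.82
tcp_pos: [0.5079, 0.2092, 0.2468]
orientation: [0.705, -0.052, 0.705, 0.052]
wrist_force: [-0.1, 0.5, -0.2]
width: 0.0852
time: 9.32
tcp_pos: [0.4824, 0.0362, 0.2469]
orientation: [0.705, -0.052, 0.705, 0.052]
wrist_force: [0.6, -0.1, 0.4]
width: 0.0855
time: 9.82
tcp_pos: [0.4568, -0.1368, 0.2469]
orientation: [0.705, -0.051, 0.705, 0.051]
wrist_force: [0.9, 0.5, 0.3]
width: 0.0851
time: 10.48
tcp_pos: [0.4311, -0.3093, 0.2466]
orientation: [0.705, -0.051, 0.705, 0.051]
wrist_force: [-0.1, 0.4, -0.1]
width: 0.0855
```

```bash
python3 -m creep '{"angular":[[0,0,0],[0,0,0],[0,0,0],[0,0,0],[0,0,0],[0,0,0],[0,0,0]],"xyz":[[0,0,-0.15],[0,0,-0.3],[0,0,-0.45],[0,0,-0.6],[0,0,-0.75],[0,0,-0.83],[0,0,-0.83]],"fingers":[1,1,1,1,1,1,1]}'
python3 -m creep '{"angular":[[0,0,0],[0,0,0],[0,0,0],[0,0,0],[0,0,0],[0,0,0],[0,0,0],[0,0,0]],"xyz":[[0,0,0],[0,0,0],[0,0,0],[0,0,0],[0,0,0],[0,0,0],[0,0,0],[0,0,0]],"fingers":[-1,-1,-1,-1,-1,-1,-1,-1]}'
```

```text
time: 11.07
tcp_pos: [0.4303, -0.3061, 0.0779]
orientation: [0.704, -0.05, 0.707, 0.053]
wrist_force: [-1.2, 1.0, -1.5]
width: 0.0857
time: 11.73
tcp_pos: [0.4324, -0.309, 0.0823]
orientation: [0.706, -0.052, 0.705, 0.051]
wrist_force: [0.3, 2.5, 10.5]
width: 0.059
```

```bash
python3 -m creep '{"angular":[[0,0,0],[0,0,0],[0,0,0],[0,0,0],[0,0,0],[0,0,0],[0,0,0],[0,0,0]],"xyz":[[0,0,0.05],[0,0,0.15],[0,0,0.28],[0,0,0.42],[0,0,0.56],[0,0,0.7],[0.05,0.05,0.8],[0.1,0.1,0.8]],"fingers":[-1,-1,-1,-1,-1,-1,-1,-1]}'
python3 -m creep '{"angular":[[0,0,0],[0,0,0],[0,0,0],[0,0,0],[0,0,0],[0,0,0],[0,0,0],[0,0,0]],"xyz":[[0.01,0.08,0],[0.03,0.2,0],[0.05,0.34,0],[0.07,0.48,0],[0.1,0.62,0],[0.12,0.76,0],[0.14,0.88,0],[0.16,0.985,0]],"fingers":[-1,-1,-1,-1,-1,-1,-1,-1]}'
python3 -m creep '{"angular":[[0,0,0],[0,0,0],[0,0,0],[0,0,0],[0,0,0],[0,0,0],[0,0,0],[0,0,0]],"xyz":[[0.02,0.12,0],[0.04,0.25,0],[0.06,0.38,0],[0.08,0.51,0],[0.1,0.64,0],[0.12,0.76,0],[0.14,0.88,0],[0.16,0.985,0]],"fingers":[-1,-1,-1,-1,-1,-1,-1,-1]}'
python3 -m creep '{"angular":[[0,0,0],[0,0,0],[0,0,0],[0,0,0],[0,0,0],[0,0,0],[0,0,0],[0,0,0]],"xyz":[[0.02,0.12,0],[0.04,0.25,0],[0.06,0.4,0],[0.08,0.56,0],[0.1,0.72,0],[0.12,0.86,0],[0.14,0.95,0],[0.15,0.985,0]],"fingers":[-1,-1,-1,-1,-1,-1,-1,-1]}'
python3 -m creep '{"angular":[[0,0,0],[0,0,0]],"xyz":[[0,0,0],[0,0,0]],"fingers":[-1,-1]}'
```

```text
time: 12.4
tcp_pos: [0.453, -0.2896, 0.2463]
orientation: [0.707, -0.053, 0.703, 0.049]
wrist_force: [-0.0, -0.2, -3.0]
width: 0.0588
time: 13.07
tcp_pos: [0.4834, -0.0897, 0.242]
orientation: [0.706, -0.052, 0.705, 0.052]
wrist_force: [0.4, 0.6, -2.4]
width: 0.0589
time: 13.73
tcp_pos: [0.5154, 0.1071, 0.242]
orientation: [0.706, -0.052, 0.705, 0.052]
wrist_force: [0.6, 0.0, -2.5]
width: 0.059
time: 14.4
tcp_pos: [0.5454, 0.3051, 0.2418]
orientation: [0.706, -0.052, 0.705, 0.053]
wrist_force: [-0.8, -0.4, -2.9]
width: 0.0592
time: 14.57
tcp_pos: [0.5453, 0.302, 0.2412]
orientation: [0.705, -0.052, 0.705, 0.052]
wrist_force: [-0.8, 0.3, -2.7]
width: 0.059
```

```bash

python3 -m creep '{"angular":[[0,0,0],[0,0,0],[0,0,0],[0,0,0],[0,0,0],[0,0,0],[0,0,0],[0,0,0]],"xyz":[[0,0,-0.08],[0,0,-0.2],[0,0,-0.35],[0,0,-0.5],[0,0,-0.65],[0,0,-0.78],[0,0,-0.85],[0,0,-0.865]],"fingers":[-1,-1,-1,-1,-1,-1,-1,-1]}'
python3 -m creep '{"angular":[[0,0,0],[0,0,0],[0,0,0],[0,0,0],[0,0,0]],"xyz":[[0,0,-0.01],[0,0,-0.02],[0,0,-0.03],[0,0,-0.035],[0,0,-0.035]],"fingers":[-1,-1,-1,-1,-1]}'
```

```text
time: 15.23
tcp_pos: [0.5442, 0.3004, 0.0655]
orientation: [0.704, -0.052, 0.707, 0.051]
wrist_force: [-0.8, -0.5, -2.7]
width: 0.0589
time: 15.65
tcp_pos: [0.5465, 0.3028, 0.0624]
orientation: [0.706, -0.051, 0.704, 0.052]
wrist_force: [-1.7, -0.8, 9.1]
width: 0.0588
```

```bash

python3 -m creep '{"angular":[[0,0,0],[0,0,0],[0,0,0],[0,0,0],[0,0,0],[0,0,0]],"xyz":[[0,0,0],[0,0,0],[0,0,0],[0,0,0],[0,0,0],[0,0,0]],"fingers":[0.4,0.7,1,1,1,1]}'
python3 -m creep '{"angular":[[0,0,0],[0,0,0],[0,0,0],[0,0,0],[0,0,0],[0,0,0],[0,0,0],[0,0,0]],"xyz":[[0,0,0.05],[0,0,0.15],[0,0,0.3],[0,0,0.45],[0,0,0.6],[0,0,0.75],[0,0,0.9],[0,0,0.93]],"fingers":[1,1,1,1,1,1,1,1]}'
python3 -m creep '{"angular":[[0,0,0],[0,0,0],[0,0,0],[0,0,0],[0,0,0],[0,0,0]],"xyz":[[-0.02,-0.1,0],[-0.04,-0.25,0],[-0.06,-0.4,0],[-0.08,-0.56,0],[-0.1,-0.71,0],[-0.126,-0.861,0]],"fingers":[1,1,1,1,1,1]}'
python3 -m creep '{"angular":[[0,0,0],[0,0,0],[0,0,0],[0,0,0],[0,0,0],[0,0,0]],"xyz":[[-0.02,-0.15,0],[-0.04,-0.3,0],[-0.06,-0.45,0],[-0.08,-0.6,0],[-0.1,-0.73,0],[-0.126,-0.861,0]],"fingers":[1,1,1,1,1,1]}'
python3 -m creep '{"angular":[[0,0,0],[0,0,0],[0,0,0],[0,0,0],[0,0,0],[0,0,0]],"xyz":[[-0.02,-0.15,0],[-0.04,-0.3,0],[-0.06,-0.45,0],[-0.08,-0.6,0],[-0.1,-0.73,0],[-0.126,-0.861,0]],"fingers":[1,1,1,1,1,1]}'
python3 -m creep '{"angular":[[0,0,0],[0,0,0],[0,0,0],[0,0,0],[0,0,0],[0,0,0],[0,0,0],[0,0,0]],"xyz":[[-0.02,-0.15,0],[-0.04,-0.3,0],[-0.06,-0.45,0],[-0.08,-0.6,0],[-0.1,-0.75,0],[-0.126,-0.861,0],[-0.126,-0.861,0],[-0.126,-0.861,0]],"fingers":[1,1,1,1,1,1,1,1]}'
```

```text
time: 16.15
tcp_pos: [0.5456, 0.3025, 0.0607]
orientation: [0.705, -0.052, 0.705, 0.052]
wrist_force: [-0.5, -0.2, 0.9]
width: 0.0852
time: 16.82
tcp_pos: [0.5472, 0.3033, 0.2527]
orientation: [0.708, -0.051, 0.703, 0.052]
wrist_force: [0.9, -0.7, 0.4]
width: 0.0856
time: 17.32
tcp_pos: [0.5199, 0.129, 0.2471]
orientation: [0.705, -0.052, 0.705, 0.052]
wrist_force: [1.1, 0.2, 0.5]
width: 0.0851
time: 17.82
tcp_pos: [0.4948, -0.0433, 0.2471]
orientation: [0.705, -0.052, 0.705, 0.051]
wrist_force: [0.4, 0.2, 0.3]
width: 0.0857
time: 18.32
tcp_pos: [0.4696, -0.2155, 0.2471]
orientation: [0.705, -0.052, 0.705, 0.051]
wrist_force: [0.7, 0.4, -0.7]
width: 0.0854
time: 18.98
tcp_pos: [0.4443, -0.3871, 0.2467]
orientation: [0.705, -0.051, 0.705, 0.051]
wrist_force: [0.4, 1.0, -1.4]
width: 0.0854
```

```bash
python3 -m creep '{"angular":[[0,0,0],[0,0,0],[0,0,0],[0,0,0],[0,0,0],[0,0,0],[0,0,0],[0,0,0]],"xyz":[[0,0,-0.12],[0,0,-0.27],[0,0,-0.42],[0,0,-0.57],[0,0,-0.72],[0,0,-0.85],[0,0,-0.93],[0,0,-0.93]],"fingers":[1,1,1,1,1,1,1,1]}'
python3 -m creep '{"angular":[[0,0,0],[0,0,0],[0,0,0],[0,0,0],[0,0,0],[0,0,0],[0,0,0],[0,0,0]],"xyz":[[0,0,0],[0,0,0],[0,0,0],[0,0,0],[0,0,0],[0,0,0],[0,0,0],[0,0,0]],"fingers":[-1,-1,-1,-1,-1,-1,-1,-1]}'
```

```text
time: 19.65
tcp_pos: [0.4437, -0.3838, 0.0579]
orientation: [0.704, -0.05, 0.706, 0.053]
wrist_force: [-0.6, 2.2, -0.1]
width: 0.0856
time: 20.32
tcp_pos: [0.4455, -0.3866, 0.0626]
orientation: [0.706, -0.052, 0.705, 0.051]
wrist_force: [-0.7, 3.6, 10.2]
width: 0.0642
```

```bash
python3 -m creep '{"angular":[[0,0,0],[0,0,0],[0,0,0],[0,0,0],[0,0,0],[0,0,0],[0,0,0],[0,0,0]],"xyz":[[0,0,0.05],[0,0,0.17],[0,0,0.32],[0,0,0.48],[0,0,0.64],[0,0,0.8],[0.05,0.05,0.9],[0.1,0.1,0.92]],"fingers":[-1,-1,-1,-1,-1,-1,-1,-1]}'
python3 -m creep '{"angular":[[0,0,0],[0,0,0],[0,0,0],[0,0,0],[0,0,0],[0,0,0],[0,0,0],[0,0,0]],"xyz":[[0.01,0.08,0],[0.03,0.2,0],[0.05,0.34,0],[0.07,0.48,0],[0.1,0.62,0],[0.12,0.76,0],[0.14,0.88,0],[0.16,0.985,0]],"fingers":[-1,-1,-1,-1,-1,-1,-1,-1]}'
python3 -m creep '{"angular":[[0,0,0],[0,0,0],[0,0,0],[0,0,0],[0,0,0],[0,0,0],[0,0,0],[0,0,0]],"xyz":[[0.02,0.12,0],[0.04,0.25,0],[0.06,0.38,0],[0.08,0.51,0],[0.1,0.64,0],[0.12,0.76,0],[0.14,0.88,0],[0.16,0.985,0]],"fingers":[-1,-1,-1,-1,-1,-1,-1,-1]}'
python3 -m creep '{"angular":[[0,0,0],[0,0,0],[0,0,0],[0,0,0],[0,0,0],[0,0,0],[0,0,0],[0,0,0]],"xyz":[[0.02,0.12,0],[0.04,0.25,0],[0.06,0.4,0],[0.08,0.56,0],[0.1,0.72,0],[0.12,0.86,0],[0.14,0.95,0],[0.15,0.985,0]],"fingers":[-1,-1,-1,-1,-1,-1,-1,-1]}'
python3 -m creep '{"angular":[[0,0,0],[0,0,0]],"xyz":[[0,0,0],[0,0,0]],"fingers":[-1,-1]}'
```

```text
time: 20.98
tcp_pos: [0.466, -0.3673, 0.2501]
orientation: [0.707, -0.053, 0.704, 0.049]
wrist_force: [-0.2, -1.0, -2.3]
width: 0.0642
time: 21.65
tcp_pos: [0.4956, -0.1662, 0.2433]
orientation: [0.704, -0.051, 0.706, 0.053]
wrist_force: [1.0, -0.2, -3.0]
width: 0.0638
time: 22.32
tcp_pos: [0.5272, 0.0302, 0.2433]
orientation: [0.704, -0.052, 0.706, 0.052]
wrist_force: [0.9, -0.4, -3.2]
width: 0.0641
time: 22.98
tcp_pos: [0.5572, 0.2278, 0.243]
orientation: [0.704, -0.053, 0.706, 0.053]
wrist_force: [-0.5, -1.0, -2.7]
width: 0.0642
time: 23.15
tcp_pos: [0.5577, 0.2245, 0.2436]
orientation: [0.704, -0.052, 0.706, 0.052]
wrist_force: [-0.8, -0.2, -3.1]
width: 0.0644
```

```bash

python3 -m creep '{"angular":[[0,0,0],[0,0,0],[0,0,0],[0,0,0],[0,0,0],[0,0,0],[0,0,0],[0,0,0]],"xyz":[[0,0,-0.1],[0,0,-0.25],[0,0,-0.42],[0,0,-0.6],[0,0,-0.77],[0,0,-0.89],[0,0,-0.95],[0,0,-0.96]],"fingers":[-1,-1,-1,-1,-1,-1,-1,-1]}'
python3 -m creep '{"angular":[[0,0,0],[0,0,0],[0,0,0],[0,0,0],[0,0,0],[0,0,0]],"xyz":[[0,0,-0.01],[0,0,-0.02],[0,0,-0.03],[0,0,-0.04],[0,0,-0.045],[0,0,-0.045]],"fingers":[-1,-1,-1,-1,-1,-1]}'
```

```text
time: 23.82
tcp_pos: [0.5574, 0.2233, 0.0506]
orientation: [0.704, -0.052, 0.707, 0.051]
wrist_force: [0.1, -0.6, -3.1]
width: 0.0642
time: 24.32
tcp_pos: [0.5589, 0.2248, 0.044]
orientation: [0.705, -0.052, 0.705, 0.052]
wrist_force: [-0.3, 0.1, -3.0]
width: 0.0644
```

```bash

python3 -m creep '{"angular":[[0,0,0],[0,0,0],[0,0,0],[0,0,0]],"xyz":[[0,0,-0.005],[0,0,-0.01],[0,0,-0.014],[0,0,-0.014]],"fingers":[-1,-1,-1,-1]}'
```

```text
time: 24.65
tcp_pos: [0.5593, 0.2249, 0.0424]
orientation: [0.706, -0.051, 0.705, 0.052]
wrist_force: [-3.7, -1.1, 21.3]
width: 0.0643
```

```bash

python3 -m creep '{"angular":[[0,0,0],[0,0,0],[0,0,0],[0,0,0],[0,0,0],[0,0,0]],"xyz":[[0,0,0],[0,0,0],[0,0,0],[0,0,0],[0,0,0],[0,0,0]],"fingers":[0.5,0.8,1,1,1,1]}'
python3 -m creep '{"angular":[[0,0,0],[0,0,0],[0,0,0],[0,0,0],[0,0,0],[0,0,0],[0,0,0],[0,0,0]],"xyz":[[0,0,0.05],[0,0,0.15],[0,0,0.3],[0,0,0.45],[0,0,0.6],[0,0,0.78],[0,0,0.95],[0,0,1]],"fingers":[1,1,1,1,1,1,1,1]}'
python3 -m creep '{"angular":[[0,0,0],[0,0,0],[0,0,0],[0,0,0],[0,0,0],[0,0,0]],"xyz":[[-0.01,-0.1,0],[-0.02,-0.25,0],[-0.03,-0.4,0],[-0.05,-0.56,0],[-0.07,-0.71,0],[-0.082,-0.87,0]],"fingers":[1,1,1,1,1,1]}'
python3 -m creep '{"angular":[[0,0,0],[0,0,0],[0,0,0],[0,0,0],[0,0,0],[0,0,0]],"xyz":[[-0.01,-0.15,0],[-0.02,-0.3,0],[-0.03,-0.45,0],[-0.05,-0.6,0],[-0.07,-0.73,0],[-0.082,-0.87,0]],"fingers":[1,1,1,1,1,1]}'
python3 -m creep '{"angular":[[0,0,0],[0,0,0],[0,0,0],[0,0,0],[0,0,0],[0,0,0],[0,0,0],[0,0,0]],"xyz":[[-0.01,-0.15,0],[-0.02,-0.3,0],[-0.03,-0.45,0],[-0.05,-0.6,0],[-0.07,-0.75,0],[-0.082,-0.87,0],[-0.082,-0.87,0],[-0.082,-0.87,0]],"fingers":[1,1,1,1,1,1,1,1]}'
python3 - <<'E'
from h import *
from workcell import cams
c=cams.camera("top"); im=c["color"][:,:,::-1]
s=cams.camera("side")["color"][:,:,::-1]
cv2.imwrite("pics/b.png",np.vstack([cv2.resize(im[130:260,140:500],None,fx=2.2,fy=2.2),cv2.resize(s[130:270,80:440],None,fx=2.2,fy=2.2)]))
E
```

```text
time: 25.15
tcp_pos: [0.5588, 0.2247, 0.0408]
orientation: [0.705, -0.052, 0.705, 0.052]
wrist_force: [0.1, -0.9, -0.0]
width: 0.0855
time: 25.82
tcp_pos: [0.5604, 0.2252, 0.2469]
orientation: [0.708, -0.051, 0.703, 0.052]
wrist_force: [0.3, 0.1, 1.1]
width: 0.0856
time: 26.32
tcp_pos: [0.5416, 0.0495, 0.2413]
orientation: [0.705, -0.052, 0.705, 0.052]
wrist_force: [0.5, -0.8, -0.7]
width: 0.0854
time: 26.82
tcp_pos: [0.5253, -0.1245, 0.2413]
orientation: [0.705, -0.051, 0.705, 0.052]
wrist_force: [0.2, -0.1, 0.1]
width: 0.085
time: 27.48
tcp_pos: [0.5092, -0.2983, 0.241]
orientation: [0.705, -0.051, 0.705, 0.051]
wrist_force: [-0.6, 1.3, 0.3]
width: 0.0857
```

View pics/b.png

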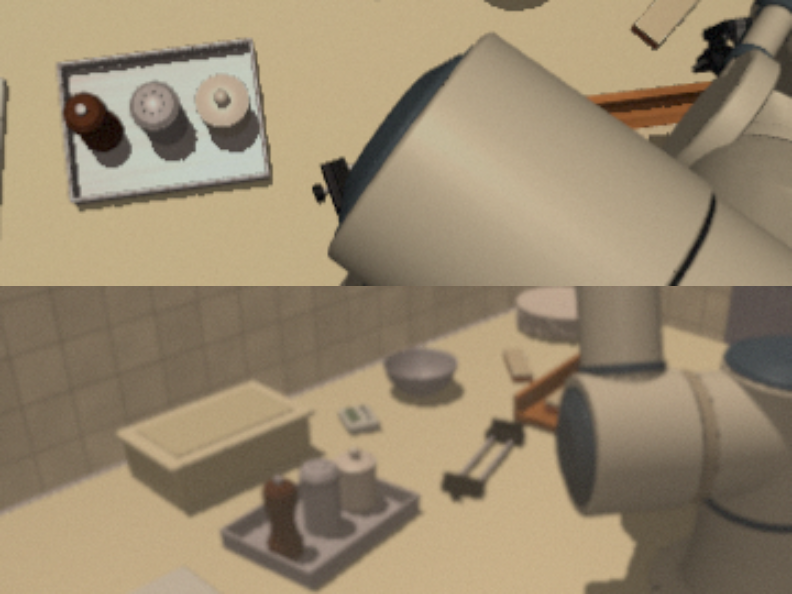

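```bash

python3 -m creep '{"angular":[[0,0,0],[0,0,0],[0,0,0],[0,0,0],[0,0,0],[0,0,0],[0,0,0],[0,0,0]],"xyz":[[0,0,-0.1],[0,0,-0.25],[0,0,-0.4],[0,0,-0.55],[0,0,-0.7],[0,0,-0.82],[0,0,-0.85],[0,0,-0.85]],"fingers":[0.7,0.7,0.7,0.7,0.7,0.7,0.7,0.7]}'
python3 -m creep '{"angular":[[0,0,0],[0,0,0],[0,0,0],[0,0,0],[0,0,0],[0,0,0],[0,0,0]],"xyz":[[0,0,-0.05],[0,0,-0.1],[0,0,-0.15],[0,0,-0.2],[0,0,-0.23],[0,0,-0.235],[0,0,-0.235]],"fingers":[0.7,0.7,0.7,0.7,0.7,0.7,0.7]}'
```

```text
time: 28.25
tcp_pos: [0.509, -0.2958, 0.0698]
orientation: [0.704, -0.051, 0.706, 0.053]
wrist_force: [-0.1, -0.3, 0.7]
width: 0.0726
time: 28.83
tcp_pos: [0.5094, -0.2972, 0.0234]
orientation: [0.705, -0.051, 0.705, 0.052]
wrist_force: [-0.2, -0.4, 0.4]
width: 0.0725
```

```bash

python3 -m creep '{"angular":[[0,0,0],[0,0,0],[0,0,0],[0,0,0],[0,0,0],[0,0,0],[0,0,0],[0,0,0]],"xyz":[[0,0,0],[0,0,0],[0,0,0],[0,0,0],[0,0,0],[0,0,0],[0,0,0],[0,0,0]],"fingers":[0.5,0.3,0.2,-1,-1,-1,-1,-1]}'
python3 -m creep '{"angular":[[0,0,0],[0,0,0],[0,0,0],[0,0,0],[0,0,0],[0,0,0]],"xyz":[[0,0,0.02],[0,0,0.06],[0,0,0.12],[0,0,0.2],[0,0,0.25],[0,0,0.25]],"fingers":[-1,-1,-1,-1,-1,-1]}'
python3 - <<'E'
from workcell import cams
import cv2
s=cams.camera("side")["color"][:,:,::-1]
cv2.imwrite("pics/d.png",cv2.resize(s[120:220,260:400],None,fx=5,fy=5,interpolation=cv2.INTER_CUBIC))
E
```

```text
time: 29.5
tcp_pos: [0.5099, -0.2975, 0.0247]
orientation: [0.706, -0.052, 0.705, 0.051]
wrist_force: [-0.9, 1.6, 5.8]
width: 0.0535
time: 30.0
tcp_pos: [0.5108, -0.2981, 0.0766]
orientation: [0.706, -0.052, 0.704, 0.051]
wrist_force: [0.7, -0.1, -4.7]
width: 0.0538
```

View pics/d.png

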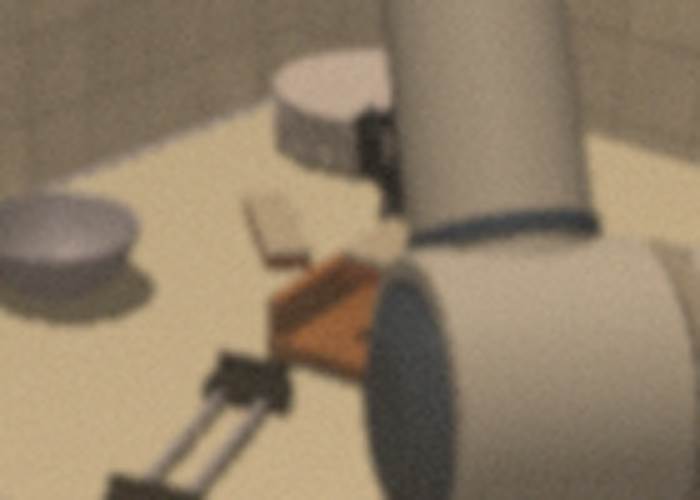

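```bash

python3 -m creep '{"angular":[[0,0,0],[0,0,0],[0,0,0],[0,0,0],[0,0,0],[0,0,0]],"xyz":[[0,0,0.06],[0,0,0.15],[0,0,0.25],[0,0,0.33],[0,0,0.4],[0,0,0.4]],"fingers":[-1,-1,-1,-1,-1,-1]}'
python3 -m creep '{"angular":[[0,0,0.02],[0,0,0.04],[0,0,0.08],[0,0,0.12],[0,0,0.15],[0,0,0.18],[0,0,0.19],[0,0,0.19]],"xyz":[[0,0.05,0],[-0.01,0.14,0],[-0.01,0.25,0],[-0.02,0.37,0],[-0.02,0.48,0],[-0.03,0.58,0],[-0.03,0.66,0],[-0.03,0.71,0]],"fingers":[-1,-1,-1,-1,-1,-1,-1,-1]}'
python3 -m creep '{"angular":[[0,0,0.02],[0,0,0.04],[0,0,0.08],[0,0,0.12],[0,0,0.15],[0,0,0.18],[0,0,0.195],[0,0,0.195]],"xyz":[[0,0.07,0],[-0.01,0.17,0],[-0.01,0.29,0],[-0.02,0.42,0],[-0.02,0.54,0],[-0.03,0.64,0],[-0.03,0.7,0],[-0.03,0.71,0]],"fingers":[-1,-1,-1,-1,-1,-1,-1,-1]}'
python3 -m creep '{"angular":[[0,0,0],[0,0,0]],"xyz":[[0,0,0],[0,0,0]],"fingers":[-1,-1]}'
python3 - <<'E'
from workcell import cams
import cv2,numpy as np
s=cams.camera("side")["color"][:,:,::-1];t=cams.camera("top")["color"][:,:,::-1]
cv2.imwrite("pics/e.png",np.hstack([cv2.resize(t[150:260,255:385],None,fx=3,fy=3),cv2.resize(s[120:230,250:380],None,fx=3,fy=3)]))
E
```

```text
time: 30.55
tcp_pos: [0.5105, -0.2979, 0.1558]
orientation: [0.706, -0.052, 0.704, 0.051]
wrist_force: [1.3, -0.1, -4.6]
width: 0.054
time: 31.22
tcp_pos: [0.5024, -0.1529, 0.1525]
orientation: [0.701, -0.085, 0.703, 0.086]
wrist_force: [0.0, -0.5, -6.0]
width: 0.054
time: 31.88
tcp_pos: [0.4972, -0.0114, 0.1535]
orientation: [0.697, -0.12, 0.697, 0.12]
wrist_force: [-0.1, -0.5, -5.8]
width: 0.0542
time: 32.05
tcp_pos: [0.4978, -0.0139, 0.1537]
orientation: [0.697, -0.119, 0.697, 0.119]
wrist_force: [0.3, 0.5, -5.3]
width: 0.054
```

View pics/e.png

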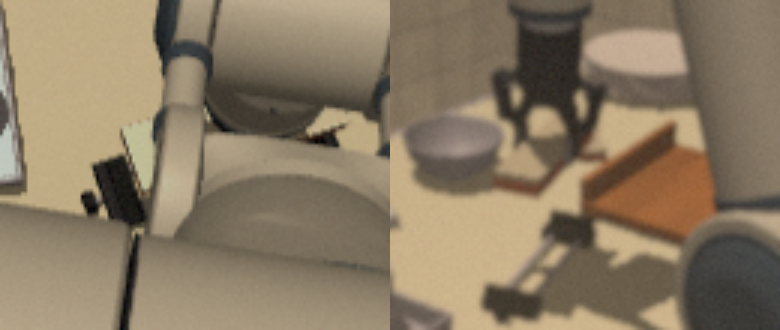

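```bash

python3 -m creep '{"angular":[[0,0,0],[0,0,0],[0,0,0],[0,0,0],[0,0,0],[0,0,0],[0,0,0],[0,0,0]],"xyz":[[0,0,-0.06],[0,0,-0.15],[0,0,-0.26],[0,0,-0.37],[0,0,-0.46],[0,0,-0.5],[0,0,-0.51],[0,0,-0.51]],"fingers":[-1,-1,-1,-1,-1,-1,-1,-1]}'
python3 - <<'E'
from workcell import cams
import cv2,numpy as np
s=cams.camera("side")["color"][:,:,::-1];t=cams.camera("top")["color"][:,:,::-1]
cv2.imwrite("pics/f.png",np.hstack([cv2.resize(t[170:240,275:375],None,fx=4,fy=4),cv2.resize(s[170:240,260:360],None,fx=4,fy=4)]))
E
```

```text
time: 32.82
tcp_pos: [0.4977, -0.0137, 0.0519]
orientation: [0.697, -0.119, 0.697, 0.119]
wrist_force: [0.1, -0.0, -5.8]
width: 0.054
```

View pics/f.png

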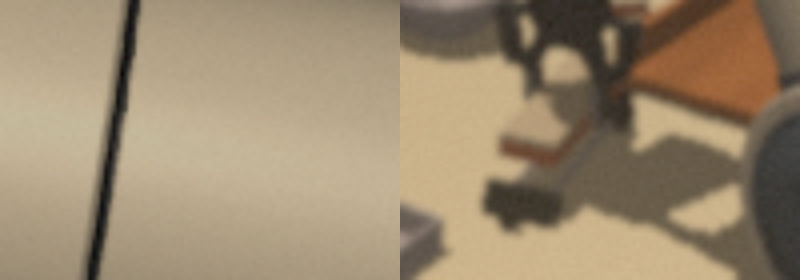

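```bash

python3 -m creep '{"angular":[[0,0,0],[0,0,0],[0,0,0],[0,0,0],[0,0,0],[0,0,0]],"xyz":[[0,0,-0.03],[0,0,-0.06],[0,0,-0.09],[0,0,-0.12],[0,0,-0.125],[0,0,-0.125]],"fingers":[-1,-1,-1,-1,-1,-1]}'
python3 -m creep '{"angular":[[0,0,0],[0,0,0],[0,0,0],[0,0,0],[0,0,0]],"xyz":[[0,0,-0.01],[0,0,-0.02],[0,0,-0.026],[0,0,-0.03],[0,0,-0.03]],"fingers":[-1,-1,-1,-1,-1]}'
```

```text
time: 33.42
tcp_pos: [0.4972, -0.0132, 0.0263]
orientation: [0.697, -0.119, 0.697, 0.119]
wrist_force: [-0.4, 0.7, -4.7]
width: 0.0539
time: 33.83
tcp_pos: [0.4976, -0.0133, 0.0208]
orientation: [0.697, -0.119, 0.697, 0.119]
wrist_force: [0.3, 0.2, -5.5]
width: 0.054
```

```bash

python3 -m creep '{"angular":[[0,0,0],[0,0,0],[0,0,0],[0,0,0],[0,0,0]],"xyz":[[0,0,-0.003],[0,0,-0.006],[0,0,-0.009],[0,0,-0.012],[0,0,-0.012]],"fingers":[-1,-1,-1,-1,-1]}'

```

```text
time: 34.25
tcp_pos: [0.4977, -0.0133, 0.0205]
orientation: [0.698, -0.119, 0.696, 0.119]
wrist_force: [-9.7, 0.4, 51.8]
width: 0.054
```

```bash

python3 -m creep '{"angular":[[0,0,0],[0,0,0],[0,0,0]],"xyz":[[0,0,0.006],[0,0,0.01],[0,0,0.01]],"fingers":[-1,-1,-1]}'
python3 -m creep '{"angular":[[0,0,0],[0,0,0],[0,0,0],[0,0,0],[0,0,0],[0,0,0]],"xyz":[[0,0,0],[0,0,0],[0,0,0],[0,0,0],[0,0,0],[0,0,0]],"fingers":[0.35,0.5,0.7,0.8,0.8,0.8]}'
python3 -m creep '{"angular":[[0,0,0],[0,0,0],[0,0,0],[0,0,0],[0,0,0],[0,0,0],[0,0,0],[0,0,0]],"xyz":[[0,0,0.05],[0,0,0.15],[0,0,0.3],[0,0,0.45],[0,0,0.6],[0,0,0.75],[0,0,0.9],[0,0,0.95]],"fingers":[0.8,0.8,0.8,0.8,0.8,0.8,0.8,1]}'
python3 -m creep '{"angular":[[0,0,-0.1],[0,0,-0.2],[0,0,-0.3],[0,0,-0.38],[0,0,-0.38],[0,0,-0.38],[0,0,-0.38],[0,0,-0.38]],"xyz":[[0.05,0.1,0.05],[0.1,0.25,0.1],[0.15,0.4,0.15],[0.2,0.55,0.15],[0.25,0.7,0.15],[0.3,0.8,0.15],[0.3,0.9,0.15],[0.3,0.9,0.15]],"fingers":[1,1,1,1,1,1,1,1]}'
python3 - <<'E'
from workcell import cams
import cv2,numpy as np
s=cams.camera("side")["color"][:,:,::-1];t=cams.camera("top")["color"][:,:,::-1]
cv2.imwrite("pics/g.png",np.vstack([cv2.resize(t[170:240,275:375],None,fx=5,fy=5),cv2.resize(s[185:235,270:370],None,fx=5,fy=5)]))
E
```

```text
time: 34.5
tcp_pos: [0.4979, -0.0133, 0.0207]
orientation: [0.697, -0.119, 0.697, 0.119]
wrist_force: [0.5, -0.2, 3.5]
width: 0.0538
time: 35.0
tcp_pos: [0.4976, -0.0133, 0.0204]
orientation: [0.697, -0.119, 0.697, 0.119]
wrist_force: [1.0, -0.1, -0.6]
width: 0.0772
time: 35.67
tcp_pos: [0.4988, -0.0134, 0.2152]
orientation: [0.699, -0.12, 0.695, 0.119]
wrist_force: [1.3, 0.9, 0.7]
width: 0.085
time: 36.33
tcp_pos: [0.5575, 0.1698, 0.241]
orientation: [0.705, -0.053, 0.705, 0.054]
wrist_force: [0.2, 0.7, 0.3]
width: 0.0856
```

View pics/g.png

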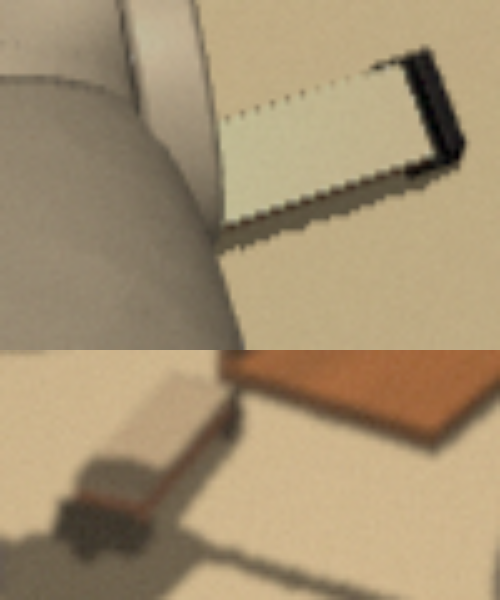

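```bash

python3 -m creep '{"angular":[[0,0,0],[0,0,0],[0,0,0],[0,0,0],[0,0,0]],"xyz":[[0.01,0.1,0],[0.01,0.2,0],[0.01,0.27,0],[0.01,0.275,0],[0.01,0.275,0]],"fingers":[1,1,1,1,1]}'
python3 -m creep '{"angular":[[0,0,0],[0,0,0],[0,0,0],[0,0,0],[0,0,0],[0,0,0],[0,0,0],[0,0,0]],"xyz":[[0,0,-0.12],[0,0,-0.27],[0,0,-0.42],[0,0,-0.57],[0,0,-0.72],[0,0,-0.87],[0,0,-0.98],[0,0,-1]],"fingers":[1,1,1,1,1,1,1,1]}'
python3 -m creep '{"angular":[[0,0,0],[0,0,0],[0,0,0],[0,0,0],[0,0,0],[0,0,0],[0,0,0],[0,0,0]],"xyz":[[0,0,0],[0,0,0],[0,0,0],[0,0,0],[0,0,0],[0,0,0],[0,0,0],[0,0,0]],"fingers":[-1,-1,-1,-1,-1,-1,-1,-1]}'
```

```text
time: 36.85
tcp_pos: [0.5594, 0.2215, 0.2406]
orientation: [0.705, -0.053, 0.705, 0.053]
wrist_force: [0.1, -0.2, 0.4]
width: 0.085
time: 37.52
tcp_pos: [0.5576, 0.2199, 0.0372]
orientation: [0.703, -0.053, 0.707, 0.052]
wrist_force: [-1.2, -1.0, -0.1]
width: 0.0851
time: 38.18
tcp_pos: [0.5606, 0.2218, 0.0421]
orientation: [0.706, -0.052, 0.704, 0.053]
wrist_force: [0.2, -2.0, 9.2]
width: 0.0645
```

```bash
python3 -m creep '{"angular":[[0,0,0],[0,0,0],[0,0,0],[0,0,0],[0,0,0],[0,0,0],[0,0,0],[0,0,0]],"xyz":[[0,0,0.05],[0,0,0.17],[0,0,0.32],[0,0,0.48],[0,0,0.64],[0,0,0.8],[-0.05,-0.05,0.95],[-0.1,-0.1,1]],"fingers":[-1,-1,-1,-1,-1,-1,-1,-1]}'
python3 -m creep '{"angular":[[0,0,0],[0,0,0],[0,0,0],[0,0,0],[0,0,0],[0,0,0],[0,0,0],[0,0,0]],"xyz":[[-0.01,-0.08,0],[-0.03,-0.2,0],[-0.05,-0.34,0],[-0.07,-0.48,0],[-0.1,-0.62,0],[-0.12,-0.76,0],[-0.14,-0.88,0],[-0.157,-0.985,0]],"fingers":[-1,-1,-1,-1,-1,-1,-1,-1]}'
python3 -m creep '{"angular":[[0,0,0],[0,0,0],[0,0,0],[0,0,0],[0,0,0],[0,0,0],[0,0,0],[0,0,0]],"xyz":[[-0.02,-0.12,0],[-0.04,-0.25,0],[-0.06,-0.38,0],[-0.08,-0.51,0],[-0.1,-0.64,0],[-0.12,-0.76,0],[-0.14,-0.88,0],[-0.157,-0.985,0]],"fingers":[-1,-1,-1,-1,-1,-1,-1,-1]}'
python3 -m creep '{"angular":[[0,0,0],[0,0,0],[0,0,0],[0,0,0],[0,0,0],[0,0,0],[0,0,0],[0,0,0]],"xyz":[[-0.02,-0.12,0],[-0.04,-0.25,0],[-0.06,-0.4,0],[-0.08,-0.56,0],[-0.1,-0.72,0],[-0.12,-0.86,0],[-0.14,-0.95,0],[-0.157,-0.985,0]],"fingers":[-1,-1,-1,-1,-1,-1,-1,-1]}'
python3 -m creep '{"angular":[[0,0,0],[0,0,0]],"xyz":[[0,0,0],[0,0,0]],"fingers":[-1,-1]}'
python3 - <<'E'
from h import *
from workcell import cams
c=cams.camera("top"); im=c["color"][:,:,::-1]
s=cams.camera("side")["color"][:,:,::-1]
cv2.imwrite("pics/k.png",np.hstack([cv2.resize(im[140:250,160:380],None,fx=2,fy=2),cv2.resize(s[130:240,220:400],None,fx=2,fy=2)]))
E
```

```text
time: 38.85
tcp_pos: [0.5409, 0.2022, 0.2459]
orientation: [0.707, -0.052, 0.703, 0.053]
wrist_force: [0.7, 0.6, -2.6]
width: 0.0643
time: 39.52
tcp_pos: [0.5075, 0.0032, 0.2415]
orientation: [0.705, -0.052, 0.705, 0.052]
wrist_force: [0.4, 0.6, -4.0]
width: 0.0643
time: 40.18
tcp_pos: [0.4762, -0.1936, 0.2414]
orientation: [0.705, -0.053, 0.705, 0.052]
wrist_force: [1.0, -0.2, -3.7]
width: 0.0645
time: 40.85
tcp_pos: [0.4447, -0.3917, 0.2412]
orientation: [0.705, -0.052, 0.705, 0.051]
wrist_force: [-0.7, 0.8, -3.4]
width: 0.0643
time: 41.02
tcp_pos: [0.4452, -0.3885, 0.2408]
orientation: [0.705, -0.052, 0.705, 0.052]
wrist_force: [0.5, 0.5, -3.7]
width: 0.064
```

View pics/k.png

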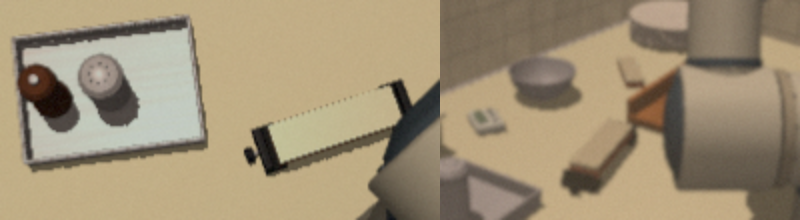

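```bash

python3 -m creep '{"angular":[[0,0,0],[0,0,0],[0,0,0],[0,0,0],[0,0,0],[0,0,0],[0,0,0],[0,0,0]],"xyz":[[0,0,-0.08],[0,0,-0.2],[0,0,-0.35],[0,0,-0.5],[0,0,-0.65],[0,0,-0.78],[0,0,-0.85],[0,0,-0.865]],"fingers":[-1,-1,-1,-1,-1,-1,-1,-1]}'
python3 -m creep '{"angular":[[0,0,0],[0,0,0],[0,0,0],[0,0,0],[0,0,0]],"xyz":[[0,0,-0.01],[0,0,-0.018],[0,0,-0.026],[0,0,-0.033],[0,0,-0.033]],"fingers":[-1,-1,-1,-1,-1]}'
```

```text
time: 41.78
tcp_pos: [0.4448, -0.3871, 0.0651]
orientation: [0.704, -0.052, 0.706, 0.054]
wrist_force: [-0.6, 1.0, -3.7]
width: 0.0644
time: 42.2
tcp_pos: [0.4461, -0.3899, 0.0621]
orientation: [0.706, -0.053, 0.705, 0.052]
wrist_force: [1.1, 1.1, 4.2]
width: 0.0641
```

```bash

python3 -m creep '{"angular":[[0,0,0],[0,0,0],[0,0,0],[0,0,0],[0,0,0],[0,0,0]],"xyz":[[0,0,0],[0,0,0],[0,0,0],[0,0,0],[0,0,0],[0,0,0]],"fingers":[0.5,0.8,1,1,1,1]}'
python3 -m creep '{"angular":[[0,0,0],[0,0,0],[0,0,0],[0,0,0],[0,0,0],[0,0,0],[0,0,0],[0,0,0]],"xyz":[[0,0,0.05],[0,0,0.15],[0,0,0.3],[0,0,0.45],[0,0,0.6],[0,0,0.75],[0,0,0.9],[0,0,0.93]],"fingers":[1,1,1,1,1,1,1,1]}'
python3 -m creep '{"angular":[[0,0,0],[0,0,0],[0,0,0],[0,0,0],[0,0,0],[0,0,0]],"xyz":[[0.02,0.1,0],[0.04,0.25,0],[0.06,0.4,0],[0.08,0.56,0],[0.1,0.71,0],[0.126,0.864,0]],"fingers":[1,1,1,1,1,1]}'
python3 -m creep '{"angular":[[0,0,0],[0,0,0],[0,0,0],[0,0,0],[0,0,0],[0,0,0]],"xyz":[[0.02,0.15,0],[0.04,0.3,0],[0.06,0.45,0],[0.08,0.6,0],[0.1,0.73,0],[0.126,0.864,0]],"fingers":[1,1,1,1,1,1]}'
python3 -m creep '{"angular":[[0,0,0],[0,0,0],[0,0,0],[0,0,0],[0,0,0],[0,0,0]],"xyz":[[0.02,0.15,0],[0.04,0.3,0],[0.06,0.45,0],[0.08,0.6,0],[0.1,0.73,0],[0.126,0.864,0]],"fingers":[1,1,1,1,1,1]}'
python3 -m creep '{"angular":[[0,0,0],[0,0,0],[0,0,0],[0,0,0],[0,0,0],[0,0,0],[0,0,0],[0,0,0]],"xyz":[[0.02,0.15,0],[0.04,0.3,0],[0.06,0.45,0],[0.08,0.6,0],[0.1,0.75,0],[0.126,0.864,0],[0.126,0.864,0],[0.126,0.864,0]],"fingers":[1,1,1,1,1,1,1,1]}'
```

```text
time: 42.7
tcp_pos: [0.4454, -0.3893, 0.0609]
orientation: [0.705, -0.052, 0.705, 0.052]
wrist_force: [0.2, 0.1, 0.3]
width: 0.0853
time: 43.37
tcp_pos: [0.4467, -0.3905, 0.2527]
orientation: [0.707, -0.054, 0.704, 0.051]
wrist_force: [1.3, -1.0, 1.8]
width: 0.0854
time: 43.87
tcp_pos: [0.4703, -0.215, 0.2473]
orientation: [0.705, -0.052, 0.705, 0.052]
wrist_force: [1.1, -0.2, -0.3]
width: 0.0851
time: 44.37
tcp_pos: [0.4955, -0.0422, 0.2473]
orientation: [0.705, -0.053, 0.705, 0.053]
wrist_force: [0.6, -0.4, -0.3]
width: 0.0852
time: 44.87
tcp_pos: [0.5207, 0.1306, 0.2473]
orientation: [0.705, -0.053, 0.705, 0.053]
wrist_force: [0.2, -1.0, 0.8]
width: 0.0854
time: 45.53
tcp_pos: [0.546, 0.3028, 0.2469]
orientation: [0.705, -0.053, 0.705, 0.053]
wrist_force: [0.0, 0.5, 0.5]
width: 0.0853
```

```bash
python3 -m creep '{"angular":[[0,0,0],[0,0,0],[0,0,0],[0,0,0],[0,0,0],[0,0,0],[0,0,0],[0,0,0]],"xyz":[[0,0,-0.12],[0,0,-0.27],[0,0,-0.42],[0,0,-0.57],[0,0,-0.72],[0,0,-0.85],[0,0,-0.93],[0,0,-0.93]],"fingers":[1,1,1,1,1,1,1,1]}'
python3 -m creep '{"angular":[[0,0,0],[0,0,0],[0,0,0],[0,0,0],[0,0,0],[0,0,0],[0,0,0],[0,0,0]],"xyz":[[0,0,0],[0,0,0],[0,0,0],[0,0,0],[0,0,0],[0,0,0],[0,0,0],[0,0,0]],"fingers":[-1,-1,-1,-1,-1,-1,-1,-1]}'
python3 -m creep '{"angular":[[0,0,0],[0,0,0],[0,0,0],[0,0,0],[0,0,0],[0,0,0],[0,0,0],[0,0,0]],"xyz":[[0,0,0.05],[0,0,0.17],[0,0,0.32],[0,0,0.48],[0,0,0.64],[0,0,0.8],[-0.05,-0.05,0.92],[-0.1,-0.1,0.93]],"fingers":[-1,-1,-1,-1,-1,-1,-1,-1]}'
python3 -m creep '{"angular":[[0,0,0],[0,0,0],[0,0,0],[0,0,0],[0,0,0],[0,0,0],[0,0,0],[0,0,0]],"xyz":[[-0.01,-0.08,0],[-0.03,-0.2,0],[-0.05,-0.34,0],[-0.07,-0.48,0],[-0.1,-0.62,0],[-0.12,-0.76,0],[-0.14,-0.88,0],[-0.157,-0.986,0]],"fingers":[-1,-1,-1,-1,-1,-1,-1,-1]}'
python3 -m creep '{"angular":[[0,0,0],[0,0,0],[0,0,0],[0,0,0],[0,0,0],[0,0,0],[0,0,0],[0,0,0]],"xyz":[[-0.02,-0.12,0],[-0.04,-0.25,0],[-0.06,-0.38,0],[-0.08,-0.51,0],[-0.1,-0.64,0],[-0.12,-0.76,0],[-0.14,-0.88,0],[-0.157,-0.986,0]],"fingers":[-1,-1,-1,-1,-1,-1,-1,-1]}'
python3 -m creep '{"angular":[[0,0,0],[0,0,0],[0,0,0],[0,0,0],[0,0,0],[0,0,0],[0,0,0],[0,0,0]],"xyz":[[-0.02,-0.12,0],[-0.04,-0.25,0],[-0.06,-0.4,0],[-0.08,-0.56,0],[-0.1,-0.72,0],[-0.12,-0.86,0],[-0.14,-0.95,0],[-0.157,-0.986,0]],"fingers":[-1,-1,-1,-1,-1,-1,-1,-1]}'
python3 -m creep '{"angular":[[0,0,0],[0,0,0]],"xyz":[[0,0,0],[0,0,0]],"fingers":[-1,-1]}'
```

```text
time: 46.2
tcp_pos: [0.5443, 0.3, 0.0579]
orientation: [0.703, -0.053, 0.707, 0.051]
wrist_force: [-1.1, -1.0, 0.3]
width: 0.0856
time: 46.87
tcp_pos: [0.5471, 0.3021, 0.0628]
orientation: [0.706, -0.052, 0.704, 0.053]
wrist_force: [-0.2, -1.7, 7.3]
width: 0.0587
time: 47.53
tcp_pos: [0.528, 0.2827, 0.2531]
orientation: [0.708, -0.052, 0.702, 0.054]
wrist_force: [0.5, 0.0, -2.5]
width: 0.0589
time: 48.2
tcp_pos: [0.4939, 0.0826, 0.2471]
orientation: [0.705, -0.052, 0.705, 0.052]
wrist_force: [1.3, -0.1, -2.7]
width: 0.0587
time: 48.87
tcp_pos: [0.4624, -0.1143, 0.2471]
orientation: [0.705, -0.052, 0.705, 0.052]
wrist_force: [0.3, 0.0, -3.4]
width: 0.0582
time: 49.53
tcp_pos: [0.431, -0.3124, 0.2469]
orientation: [0.705, -0.052, 0.705, 0.052]
wrist_force: [-0.3, -0.1, -3.0]
width: 0.0591
time: 49.7
tcp_pos: [0.4315, -0.3093, 0.2468]
orientation: [0.705, -0.052, 0.705, 0.052]
wrist_force: [0.6, 1.1, -2.4]
width: 0.0592
```

```bash

python3 -m creep '{"angular":[[0,0,0],[0,0,0],[0,0,0],[0,0,0],[0,0,0],[0,0,0],[0,0,0],[0,0,0]],"xyz":[[0,0,-0.08],[0,0,-0.2],[0,0,-0.33],[0,0,-0.47],[0,0,-0.6],[0,0,-0.71],[0,0,-0.78],[0,0,-0.79]],"fingers":[-1,-1,-1,-1,-1,-1,-1,-1]}'
python3 -m creep '{"angular":[[0,0,0],[0,0,0],[0,0,0],[0,0,0],[0,0,0]],"xyz":[[0,0,-0.01],[0,0,-0.018],[0,0,-0.026],[0,0,-0.033],[0,0,-0.033]],"fingers":[-1,-1,-1,-1,-1]}'
```

```text
time: 50.37
tcp_pos: [0.4312, -0.3075, 0.0868]
orientation: [0.704, -0.052, 0.706, 0.054]
wrist_force: [0.1, -0.2, -2.9]
width: 0.0587
time: 50.78
tcp_pos: [0.4324, -0.3099, 0.0829]
orientation: [0.705, -0.053, 0.705, 0.052]
wrist_force: [-0.1, -0.1, -0.9]
width: 0.059
```

```bash

python3 -m creep '{"angular":[[0,0,0],[0,0,0],[0,0,0]],"xyz":[[0,0,-0.003],[0,0,-0.005],[0,0,-0.005]],"fingers":[-1,-1,-1]}'
python3 -m creep '{"angular":[[0,0,0],[0,0,0],[0,0,0],[0,0,0],[0,0,0],[0,0,0]],"xyz":[[0,0,0],[0,0,0],[0,0,0],[0,0,0],[0,0,0],[0,0,0]],"fingers":[0.4,0.7,1,1,1,1]}'
python3 -m creep '{"angular":[[0,0,0],[0,0,0],[0,0,0],[0,0,0],[0,0,0],[0,0,0],[0,0,0],[0,0,0]],"xyz":[[0,0,0.05],[0,0,0.15],[0,0,0.3],[0,0,0.45],[0,0,0.6],[0,0,0.72],[0,0,0.82],[0,0,0.82]],"fingers":[1,1,1,1,1,1,1,1]}'
python3 -m creep '{"angular":[[0,0,0],[0,0,0],[0,0,0],[0,0,0],[0,0,0],[0,0,0]],"xyz":[[0.02,0.1,0],[0.04,0.25,0],[0.06,0.4,0],[0.08,0.56,0],[0.1,0.71,0],[0.128,0.866,0]],"fingers":[1,1,1,1,1,1]}'
python3 -m creep '{"angular":[[0,0,0],[0,0,0],[0,0,0],[0,0,0],[0,0,0],[0,0,0]],"xyz":[[0.02,0.15,0],[0.04,0.3,0],[0.06,0.45,0],[0.08,0.6,0],[0.1,0.73,0],[0.128,0.866,0]],"fingers":[1,1,1,1,1,1]}'
python3 -m creep '{"angular":[[0,0,0],[0,0,0],[0,0,0],[0,0,0],[0,0,0],[0,0,0]],"xyz":[[0.02,0.15,0],[0.04,0.3,0],[0.06,0.45,0],[0.08,0.6,0],[0.1,0.73,0],[0.128,0.866,0]],"fingers":[1,1,1,1,1,1]}'
python3 -m creep '{"angular":[[0,0,0],[0,0,0],[0,0,0],[0,0,0],[0,0,0],[0,0,0],[0,0,0],[0,0,0]],"xyz":[[0.02,0.15,0],[0.04,0.3,0],[0.06,0.45,0],[0.08,0.6,0],[0.1,0.75,0],[0.128,0.866,0],[0.128,0.866,0],[0.128,0.866,0]],"fingers":[1,1,1,1,1,1,1,1]}'
```

```text
time: 51.03
tcp_pos: [0.4327, -0.3103, 0.0827]
orientation: [0.706, -0.053, 0.705, 0.052]
wrist_force: [-1.5, 1.7, 18.7]
width: 0.059
time: 51.53
tcp_pos: [0.432, -0.3097, 0.0812]
orientation: [0.705, -0.052, 0.705, 0.052]
wrist_force: [-0.4, 0.2, -0.6]
width: 0.0855
time: 52.2
tcp_pos: [0.4332, -0.3108, 0.25]
orientation: [0.707, -0.054, 0.704, 0.051]
wrist_force: [-0.1, 0.0, 1.1]
width: 0.0852
time: 52.7
tcp_pos: [0.4571, -0.1351, 0.2455]
orientation: [0.705, -0.052, 0.705, 0.052]
wrist_force: [1.5, 0.1, -1.2]
width: 0.0854
time: 53.2
tcp_pos: [0.4827, 0.0382, 0.2455]
orientation: [0.705, -0.053, 0.705, 0.053]
wrist_force: [0.3, -1.0, 0.5]
width: 0.0852
time: 53.7
tcp_pos: [0.5083, 0.2113, 0.2454]
orientation: [0.705, -0.053, 0.705, 0.053]
wrist_force: [0.8, -0.5, 0.5]
width: 0.0854
time: 54.37
tcp_pos: [0.534, 0.3839, 0.2449]
orientation: [0.705, -0.053, 0.705, 0.053]
wrist_force: [0.0, -0.3, 0.5]
width: 0.0852
```

```bash
python3 -m creep '{"angular":[[0,0,0],[0,0,0],[0,0,0],[0,0,0],[0,0,0],[0,0,0],[0,0,0],[0,0,0]],"xyz":[[0,0,-0.12],[0,0,-0.27],[0,0,-0.42],[0,0,-0.57],[0,0,-0.7],[0,0,-0.8],[0,0,-0.84],[0,0,-0.84]],"fingers":[1,1,1,1,1,1,1,1]}'
python3 -m creep '{"angular":[[0,0,0],[0,0,0],[0,0,0],[0,0,0],[0,0,0],[0,0,0],[0,0,0],[0,0,0]],"xyz":[[0,0,0],[0,0,0],[0,0,0],[0,0,0],[0,0,0],[0,0,0],[0,0,0],[0,0,0]],"fingers":[-1,-1,-1,-1,-1,-1,-1,-1]}'
python3 -m creep '{"angular":[[0,0,0],[0,0,0],[0,0,0],[0,0,0],[0,0,0],[0,0,0],[0,0,0],[0,0,0]],"xyz":[[0,0,0.05],[0,0,0.17],[0,0,0.32],[0,0,0.48],[0,0,0.64],[0,0,0.78],[-0.05,-0.06,0.86],[-0.1,-0.13,0.86]],"fingers":[-1,-1,-1,-1,-1,-1,-1,-1]}'
python3 -m creep '{"angular":[[0,0,0],[0,0,0],[0,0,0],[0,0,0],[0,0,0],[0,0,0],[0,0,0],[0,0,0]],"xyz":[[-0.01,-0.08,0],[-0.03,-0.2,0],[-0.05,-0.34,0],[-0.07,-0.48,0],[-0.1,-0.62,0],[-0.12,-0.76,0],[-0.14,-0.89,0],[-0.15,-0.997,0]],"fingers":[-1,-1,-1,-1,-1,-1,-1,-1]}'
python3 -m creep '{"angular":[[0,0,0],[0,0,0],[0,0,0],[0,0,0],[0,0,0],[0,0,0],[0,0,0],[0,0,0]],"xyz":[[-0.02,-0.12,0],[-0.04,-0.25,0],[-0.06,-0.38,0],[-0.08,-0.51,0],[-0.1,-0.64,0],[-0.12,-0.76,0],[-0.14,-0.88,0],[-0.15,-0.997,0]],"fingers":[-1,-1,-1,-1,-1,-1,-1,-1]}'
python3 -m creep '{"angular":[[0,0,0],[0,0,0],[0,0,0],[0,0,0],[0,0,0],[0,0,0],[0,0,0],[0,0,0]],"xyz":[[-0.02,-0.12,0],[-0.04,-0.25,0],[-0.06,-0.4,0],[-0.08,-0.56,0],[-0.1,-0.72,0],[-0.12,-0.86,0],[-0.14,-0.96,0],[-0.15,-0.997,0]],"fingers":[-1,-1,-1,-1,-1,-1,-1,-1]}'
python3 -m creep '{"angular":[[0,0,0],[0,0,0]],"xyz":[[0,0,0],[0,0,0]],"fingers":[-1,-1]}'
```

```text
time: 55.03
tcp_pos: [0.5335, 0.3817, 0.0758]
orientation: [0.704, -0.053, 0.706, 0.052]
wrist_force: [-0.2, 0.6, 0.6]
width: 0.0853
time: 55.7
tcp_pos: [0.5352, 0.3835, 0.0792]
orientation: [0.706, -0.052, 0.704, 0.053]
wrist_force: [-1.0, -0.9, 10.0]
width: 0.0486
time: 56.37
tcp_pos: [0.5158, 0.3582, 0.2545]
orientation: [0.708, -0.052, 0.703, 0.054]
wrist_force: [0.6, -0.1, -1.3]
width: 0.0483
time: 57.03
tcp_pos: [0.4837, 0.1561, 0.2504]
orientation: [0.705, -0.052, 0.705, 0.052]
wrist_force: [0.2, -0.5, -2.4]
width: 0.0485
time: 57.7
tcp_pos: [0.4538, -0.0428, 0.2504]
orientation: [0.706, -0.053, 0.705, 0.052]
wrist_force: [-0.2, 0.1, -1.9]
width: 0.0484
time: 58.37
tcp_pos: [0.4241, -0.2437, 0.2503]
orientation: [0.706, -0.052, 0.705, 0.051]
wrist_force: [0.3, 0.3, -2.4]
width: 0.048
time: 58.53
tcp_pos: [0.4243, -0.2406, 0.2498]
orientation: [0.705, -0.052, 0.705, 0.052]
wrist_force: [0.6, 0.0, -1.5]
width: 0.0486
```

```bash

python3 -m creep '{"angular":[[0,0,0],[0,0,0],[0,0,0],[0,0,0],[0,0,0],[0,0,0],[0,0,0],[0,0,0]],"xyz":[[0,0,-0.08],[0,0,-0.2],[0,0,-0.33],[0,0,-0.46],[0,0,-0.57],[0,0,-0.66],[0,0,-0.71],[0,0,-0.725]],"fingers":[-1,-1,-1,-1,-1,-1,-1,-1]}'
python3 -m creep '{"angular":[[0,0,0],[0,0,0],[0,0,0],[0,0,0],[0,0,0]],"xyz":[[0,0,-0.01],[0,0,-0.018],[0,0,-0.026],[0,0,-0.033],[0,0,-0.033]],"fingers":[-1,-1,-1,-1,-1]}'
```

```text
time: 59.2
tcp_pos: [0.4241, -0.2393, 0.1031]
orientation: [0.704, -0.052, 0.706, 0.054]
wrist_force: [-0.1, 0.6, -1.1]
width: 0.0484
time: 59.62
tcp_pos: [0.4251, -0.2413, 0.0991]
orientation: [0.706, -0.053, 0.705, 0.052]
wrist_force: [-0.0, 3.0, 17.9]
width: 0.0483
```

Contact made. I'll release, retreat, and move the arm clear for the check.

```bash

python3 -m creep '{"angular":[[0,0,0],[0,0,0],[0,0,0],[0,0,0],[0,0,0],[0,0,0]],"xyz":[[0,0,0],[0,0,0],[0,0,0],[0,0,0],[0,0,0],[0,0,0]],"fingers":[0.2,0.6,1,1,1,1]}'
python3 -m creep '{"angular":[[0,0,0],[0,0,0],[0,0,0],[0,0,0],[0,0,0],[0,0,0],[0,0,0],[0,0,0]],"xyz":[[0,0,0.05],[0,0,0.15],[0,0,0.3],[0,0,0.45],[0,0,0.6],[0,0,0.75],[0,0,0.8],[0,0,0.8]],"fingers":[1,1,1,1,1,1,1,1]}'
python3 -m creep '{"angular":[[0,0,0],[0,0,0],[0,0,0],[0,0,0],[0,0,0],[0,0,0]],"xyz":[[0,0.15,0],[0,0.3,0],[0,0.45,0],[0,0.6,0],[0,0.8,0],[0,0.95,0]],"fingers":[1,1,1,1,1,1]}'
python3 -m creep '{"angular":[[0,0,0],[0,0,0],[0,0,0],[0,0,0],[0,0,0],[0,0,0]],"xyz":[[0,0.15,0],[0,0.3,0],[0,0.45,0],[0,0.6,0],[0,0.8,0],[0,0.95,0]],"fingers":[1,1,1,1,1,1]}'
python3 -m creep '{"angular":[[0,0,0],[0,0,0],[0,0,0],[0,0,0],[0,0,0],[0,0,0],[0,0,0],[0,0,0]],"xyz":[[0,0.15,0],[0,0.3,0],[0,0.45,0],[0,0.6,0],[0,0.8,0],[0,0.95,0],[0,0.95,0],[0,0.95,0]],"fingers":[1,1,1,1,1,1,1,1]}'
python3 - <<'E'
from h import *
from workcell import cams
c=cams.camera("top"); im=c["color"][:,:,::-1]
cv2.imwrite("pics/z0.png",im)
cv2.imwrite("pics/z.png",np.vstack([cv2.resize(im[155:260,375:500],None,fx=5.6,fy=5.6,interpolation=cv2.INTER_CUBIC)]))
cv2.imwrite("pics/z2.png",cv2.resize(im[175:235,275:375],None,fx=8,fy=8,interpolation=cv2.INTER_CUBIC))
E
```

```text
time: 60.12
tcp_pos: [0.4244, -0.2411, 0.0977]
orientation: [0.705, -0.052, 0.705, 0.052]
wrist_force: [0.5, -0.4, 0.3]
width: 0.0855
time: 60.78
tcp_pos: [0.4254, -0.2418, 0.2604]
orientation: [0.706, -0.054, 0.704, 0.051]
wrist_force: [-0.2, -0.4, 0.7]
width: 0.0855
time: 61.28
tcp_pos: [0.4234, -0.0489, 0.2567]
orientation: [0.705, -0.052, 0.706, 0.053]
wrist_force: [0.7, -0.0, 0.4]
width: 0.0854
time: 61.78
tcp_pos: [0.4236, 0.1411, 0.2568]
orientation: [0.705, -0.052, 0.706, 0.052]
wrist_force: [1.4, -0.2, 1.1]
width: 0.0851
time: 62.45
tcp_pos: [0.4237, 0.3299, 0.2563]
orientation: [0.704, -0.054, 0.706, 0.053]
wrist_force: [0.1, -0.7, -0.2]
width: 0.0854
```

View pics/z.png

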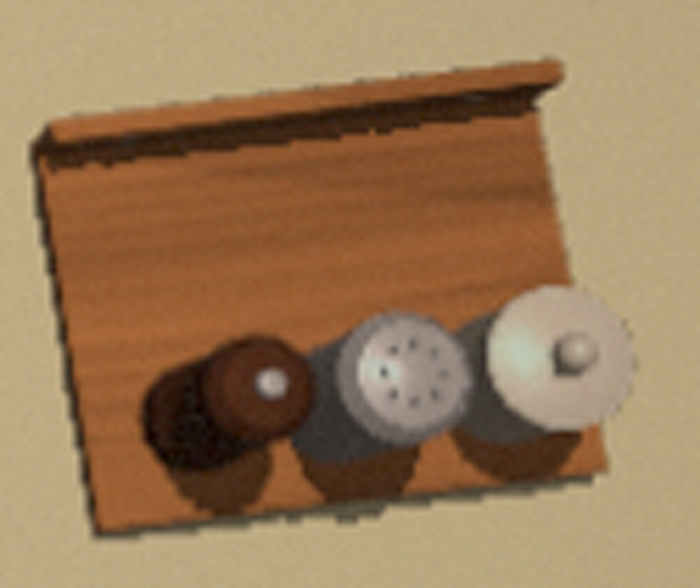

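View pics/z2.png

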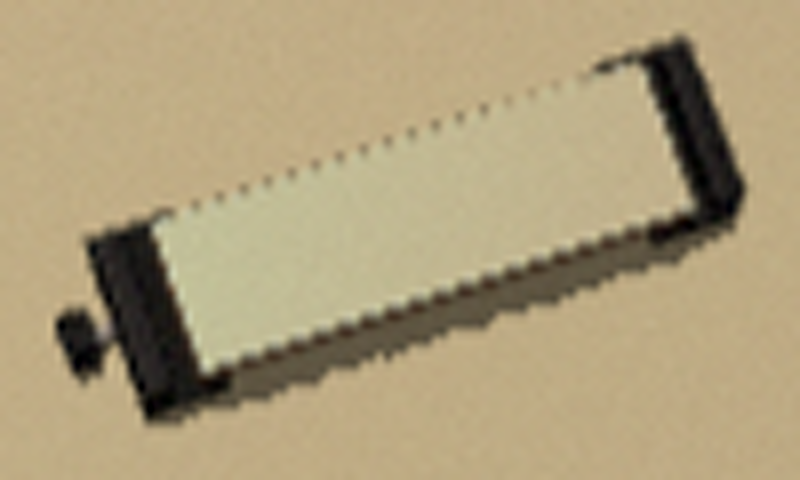

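The shelf crop matches the start within about 3 crop px (under 2 mm): mill (260,389), shaker (405,378), pot (561,358). I'll check the stone numerically before handing in.

```bash
python3 - <<'E'
from h import *
from workcell import cams,ticket,arm
c=cams.camera("top")
p=lambda P:(np.float64(P)+.5)/8-.5+[275,175]
s=cast(c,p([(153,225),(643,68),(697,210),(205,375)]),.045)
d=s[0]+s[3]-s[1]-s[2];print("stone",s.mean(0),np.linalg.norm(d)/2,np.linalg.norm(s[0]+s[1]-s[2]-s[3])/2,"yaw",np.arctan2(-d[0],d[1]))
a=.338;ux=np.array([np.cos(a),np.sin(a)]);uy=np.array([-ux[1],ux[0]])
# holder uprights: outer top corners z=.035, and front-bottom corners z=0
w=cast(c,p([(88,240),(688,38),(742,188)]),.035);b=cast(c,p([(150,422),(735,225)]),0.0)
o=np.array([.497,-.0135])
print("stone in holder",(s.mean(0)-o)@np.c_[ux,uy]); print("uprights",(w-o)@np.c_[ux,uy],(b-o)@np.c_[ux,uy]); print(arm.state()["time"])
E
```

```text
stone [ 0.49518157 -0.0137235 ] 0.17880790408560726 0.054002952742658455 yaw 0.3307868896843043
stone in holder [-0.00178965  0.00039214]
uprights [[ 0.03033161  0.1119258 ]
 [ 0.03072041 -0.10976785]
 [-0.02539136 -0.10883982]] [[-0.03268539  0.10996697]
 [-0.03276069 -0.1103154 ]]
62.55
```

```bash
python3 -c "
from workcell import ticket; print(ticket.hand_in())"
```

```text
the job is handed in; nothing more can be done
None
```

I moved the mill, shaker and pot into the steel tray. I then laid the whetstone in its holder, returned the three to their spots on the shelf, and handed the job in at about 62.6 s.

**Last checks**
- **Stone:** it lies within about 2 mm of the holder's centre and 0.01 rad of its axis. It touched the ledges at the expected height. I lowered it with one over-long step, and the wrist force peaked at about 52 N before I backed off.
- **Shaker, mill and pot:** all three stand upright, within about 2 mm of where they started.
- **Arm:** the gripper was open and clear of everything. I never moved near the knife, timer or bowl, but I did not measure their positions at the end.

**Where checks disagreed**
- My first estimate of the holder's centre across its width differed between the jaw corners and the rods by about 3.5 mm. I used the rods. The final picture agreed with that to about 1 mm.
- The pot was gripped about 3 mm off along y when I picked it up from the tray, and I allowed for that when putting it back.

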